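# Clear the coolant tray, scrap the offcut behind, put the containers back

### The job

A spoiled steel offcut stands at the back of the grey drip tray behind three containers: first stand all three containers upright on the black rubber mat, leaving the offcut where it is. Only then take the offcut and, still holding it, push it down through the sprung flap in the top of the green scrap box and let it drop in. Finally stand each container back in the middle of the pad of its own colour, never knocking one over, and leave the white mug alone.

Things in the scene. Friction and masses are not known exactly. Their poses are not given: they have to be found in the camera images.
- aerosol: Loose red aerosol can with a white band, about 0.3 kg, 150 mm tall: body 56 mm in diameter up to 105 mm, then a straight red cap 52 mm in diameter up to the top. Origin: centre of its underside, z up its axis.
- oil_bottle: Loose blue oil bottle, about 0.28 kg, 150 mm tall: body 56 mm in diameter up to 90 mm, a cone, then from 103 mm a straight blue neck and cap 38 mm in diameter up to the top. Origin: centre of its underside, z up its axis.
- grease_tin: Loose yellow grease tin, about 0.4 kg: a straight cylinder 58 mm in diameter, 140 mm tall, dark disc on top. Origin: centre of its underside, z up its axis.
- offcut: Loose bare steel square bar end, 28 x 28 mm and 80 mm tall, about 0.45 kg, with a dark slot across its top, standing on end on the tray's floor between the containers and the tray's raised back (45 mm high, some 50 mm beyond the offcut's centre). Origin: centre of its underside, x and y square to its sides, z along its length.
- pad_red: Flat round red pad, 80 mm across, 3 mm thick, fixed on the 6 mm floor of the grey drip tray: the home of the red container, which stands on it at the start. Origin: centre of its underside, z up. It can take any of the three homes on the tray, one in front and one at each side of the steel offcut.
- pad_blue: Flat round blue pad, 80 mm across, 3 mm thick, fixed on the 6 mm floor of the grey drip tray: the home of the blue container, which stands on it at the start. Origin: centre of its underside, z up. It can take any of the three homes on the tray, one in front and one at each side of the steel offcut.
- pad_yellow: Flat round yellow pad, 80 mm across, 3 mm thick, fixed on the 6 mm floor of the grey drip tray: the home of the yellow container, which stands on it at the start. Origin: centre of its underside, z up. It can take any of the three homes on the tray, one in front and one at each side of the steel offcut.
- mat: Black rubber mat, fixed, 170 mm along its x, 200 mm along its y, 3 mm thick: the side area, with room for all three containers 100 mm apart. Lies left or right of the tray. Origin: centre of its underside.
- scrap_box: Green fixed box, 160 x 160 mm, 190 mm tall, on the tray's other side. Mouth in mid-top, 74 mm along x, 84 along y, shut by a bare-metal flap flush with the top, hinged on the mouth's +x edge; it swings down inside to 1.4 rad and springs shut (1 N starts it, 3 N opens it). An offcut lowered upright in the middle, square to the mouth, falls in when let go 25 mm or more deep. Origin: centre of underside.
- mug: White mug with a handle, 76 mm across, 90 mm tall, standing on the bench beyond the tray; not part of the job. Origin: centre of its underside.
Not all that is in view belongs to the job. There is more than one size of the grease_tin; the one meant has the size given above.

How it is judged:
On the way, in this order (a step that is already met when the one before it is completed fails the run):
1. all three containers stand upright on the mat, the offcut still in its place (x of aerosol in the frame of mat between -0.078 and 0.078 m and y of aerosol in the frame of mat between -0.093 and 0.093 m and z of each of aerosol, oil_bottle, grease_tin in the frame of mat below 0.008 m and angle between each of aerosol, oil_bottle, grease_tin's own z axis and vertical below 0.1 rad and linear speed of each of aerosol, oil_bottle, grease_tin below 0.02 m/s and x of oil_bottle in the frame of mat between -0.078 and 0.078 m and y of oil_bottle in the frame of mat between -0.093 and 0.093 m and x of grease_tin in the frame of mat between -0.078 and 0.078 m and y of grease_tin in the frame of mat between -0.093 and 0.093 m and distance of offcut from where it was at the start of the episode below 0.03 m), for 0.2 s.
2. the offcut, still held, has pushed the flap in by at least 15 mm, the containers still on the mat (x of offcut in the frame of scrap_box between -0.04 and 0.04 m and y of offcut in the frame of scrap_box between -0.04 and 0.04 m and z of offcut in the frame of scrap_box below 0.175 m and contact force between offcut and the fingers above 0.5 N and x of aerosol in the frame of mat between -0.078 and 0.078 m and y of aerosol in the frame of mat between -0.093 and 0.093 m and z of each of aerosol, oil_bottle, grease_tin in the frame of mat below 0.008 m and angle between each of aerosol, oil_bottle, grease_tin's own z axis and vertical below 0.1 rad and linear speed of each of aerosol, oil_bottle, grease_tin below 0.02 m/s and x of oil_bottle in the frame of mat between -0.078 and 0.078 m and y of oil_bottle in the frame of mat between -0.093 and 0.093 m and x of grease_tin in the frame of mat between -0.078 and 0.078 m and y of grease_tin in the frame of mat between -0.093 and 0.093 m), for 0.05 s.
3. the offcut lies in the scrap box, the containers still on the mat (x of offcut in the frame of scrap_box between -0.08 and 0.08 m and y of offcut in the frame of scrap_box between -0.08 and 0.08 m and z of offcut in the frame of scrap_box below 0.11 m and linear speed of each of offcut, aerosol, oil_bottle, grease_tin below 0.02 m/s and x of aerosol in the frame of mat between -0.078 and 0.078 m and y of aerosol in the frame of mat between -0.093 and 0.093 m and z of each of aerosol, oil_bottle, grease_tin in the frame of mat below 0.008 m and angle between each of aerosol, oil_bottle, grease_tin's own z axis and vertical below 0.1 rad and x of oil_bottle in the frame of mat between -0.078 and 0.078 m and y of oil_bottle in the frame of mat between -0.093 and 0.093 m and x of grease_tin in the frame of mat between -0.078 and 0.078 m and y of grease_tin in the frame of mat between -0.093 and 0.093 m), for 0.2 s.
At the end, for the whole second after the job is handed in: The offcut lies at rest in the scrap box; each container stands upright (within 0.1 rad) and at rest on the pad of its own colour, centred within 14 mm; the mug is within 20 mm of where it stood (x of offcut in the frame of scrap_box between -0.08 and 0.08 m and y of offcut in the frame of scrap_box between -0.08 and 0.08 m and z of offcut in the frame of scrap_box below 0.11 m and linear speed of each of offcut, aerosol, oil_bottle, grease_tin below 0.02 m/s and horizontal distance between aerosol and pad_red below 0.014 m and z of aerosol in the frame of pad_red below 0.008 m and angle between each of aerosol, oil_bottle, grease_tin's own z axis and vertical below 0.1 rad and horizontal distance between oil_bottle and pad_blue below 0.014 m and z of oil_bottle in the frame of pad_blue below 0.008 m and horizontal distance between grease_tin and pad_yellow below 0.014 m and z of grease_tin in the frame of pad_yellow below 0.008 m and distance of mug from where it was at the start of the episode below 0.02 m); the robot touches nothing.
It fails at once if a container is knocked over (tilted more than 0.5 rad) (angle between any of aerosol, oil_bottle, grease_tin's own z axis and vertical above 0.5 rad).
It fails at once if the mug is pushed or tipped (distance of mug from where it was at the start of the episode above 0.02 m or angle between mug's own z axis and vertical above 0.3 rad).
It also fails if it takes over 144 s, if anything falls off the work surface, if the arm or the gripper's body presses on something with over 40 N, if the wrist force passes 120 N, or if a joint passes its speed limit or range.

### The arm

A 6-joint arm with a two-finger parallel gripper is mounted at the origin on the work surface. World frame = base frame: x ahead of the robot, y to its left, z up, the work surface at z = 0. Lengths are in m, angles in rad, forces in N, time in s.
With the tool pointing down it reaches from about 0.3 to 0.85 m from the base axis. Payload 5.4 kg.
Tool frame: the origin (TCP) lies between the finger pads; the fingertips stand 14 mm ahead of it and the grasp point (between the pads) lies 5 mm behind it; y points along the fingers, x is the direction in which the jaws open and shut, and the axes are right-handed (so a half turn about y gives the same grasp; the last joint's range is limited). The gripper opens to 85 mm and grips with 20 to 120 N. Pads are 22 mm wide; open, the fingers measure 114 mm over their backs; the gripper's body (76 mm by 85 mm) begins 54 mm behind the grasp point. The pads swing forward as they close: fully open they stand 13 mm farther back than shut.
Start: joints at [-0.21, 0.158, 1.597, -0, 1.386, -0.21], TCP at [0.575, -0, 0.215] pointing down, gripper open.
Joint ranges: [-2.91, 2.91], [-0.94, 2.29], [0.18, 2.7], [-1.29, 4.43], [0.17, 2.64], [-3, 3]. Speed limits (rad/s): [2.57, 2.57, 3.14, 3.14, 3.14, 3.14].

### API

Orientations are given as a unit quaternion [w, x, y, z].
In Python, from bench import telemetry, viewer, arm gives the robot as it stands.
- The arm moves only by the tool apply_moves, never from a script. Its argument "targets" is a list of rows, each a list of 3 entries, a list of its own where there are three numbers: the shift along the tool's x, y, z in cm, then the turn about the tool's y in degrees, then the finger opening in cm, from 0 to 8.54. In form: [[[tx, ty, tz], roll, jaw], ...]. A call has 1 to 10 rows; each row is the pose to reach, as a shift and turn from the pose measured when the call began, along the tool's axes at that moment; what a row does not reach only later rows make up. A row lasts 1/10 s, in which the tool goes at most 50 mm and 8.59 degrees, less where a joint would pass 70% of its speed; a pose out of reach is approached as far as the arm can. A call with a gripper value outside its range is refused whole. The fingers move at their own pace and stop on an object; the grip force is fixed at half the most. Time passes only in rows, so rows that repeat a pose let the fingers close. It gives the time, the measured TCP pose, the force and the opening at its end, in the units of the state.
- telemetry.read_state(): the state, without advancing time (a new reading comes with each control period).
- viewer.get_image(name): name is "scene" or "side" or "wrist"; returns a dict with "image" (384x512x3 uint8, red, green, blue), "mtx" (3x3 intrinsics, pixels), "extrinsics" (4x4, takes a point from world to camera coordinates); the wrist camera has in their place "mount" (4x4, takes a point from camera to tool coordinates, whose origin is the TCP and whose axes are the tool frame's). Camera axes: x right, y down, z forward; pixel columns grow to the right and rows downward; lengths in m; the calibration is good to about 2 mm. A picture is of the moment at which its call begins: read the wrist's pose just before it. There is no depth.
- arm.sign_off(): hands the job in, once; it reports no verdict.
The state is a dict: "clock": time; "joint_pos": joint angles; "dq": joint speeds; "joint_efforts": joint torques, N m; "tcp_pos": TCP position; "tcp_rot": TCP orientation; "ft_force": force on the tool from outside, world axes, zero at the start; "wrist_torque": the same for the moment, N m; "opening": opening from 0.0 (shut) to 1.0 (fully open).
Only numpy, scipy, OpenCV 4.12 (cv2) and the standard library are available. Lean on these libraries where they do the work, as an engineer would, in place of code of your own. Each camera call takes 0.05 s, during which the arm holds its last target.

## Working session

There is one attempt and no reset: what is moved stays moved. The work goes in short steps, Python scripts to look and compute and a tool call to move; the robot and the scene stay as the last step left them, time stands still between calls to the robot, and variables do not carry over. Pictures are saved under pics/ and viewed, and the job is handed in when it is done.

Besides the shell and the picture viewer there is one more tool, called after ">>>" in YAML: its name, and indented under it one key for each argument. apply_moves: Moves the arm, as the interface text tells. Its arguments: {"type":"object","properties":{"targets":{"type":"array","items":{"type":"array"}}},"required":["targets"]}

```bash
ls; mkdir -p pics; cat > h.py <<'E'
import numpy as np, cv2
from bench import telemetry, viewer, arm
from scipy.spatial.transform import Rotation as R
def snap(name,fn):
    s=telemetry.read_state(); d=viewer.get_image(name)
    cv2.imwrite('pics/'+fn,cv2.cvtColor(np.asarray(d['image']),cv2.COLOR_RGB2BGR)); 
    d['state']=s
    return d
E
python3 - <<'E'
from h import *
for n in ['scene','side','wrist']:
    d=snap(n,n+'0.png'); print(n,np.round(d['mtx'],2).tolist(),np.round(d.get('extrinsics',d.get('mount')),4).tolist())
    np.savez(f'{n}0.npz',K=d['mtx'],E=d.get('extrinsics',d.get('mount')))
print(telemetry.read_state())
E
```

```text
pics
scene [[360.91, 0.0, 254.03], [0.0, 360.91, 185.99], [0.0, 0.0, 1.0]] [[0.0205, 0.9998, 0.0059, -0.0187], [0.83, -0.0137, -0.5577, -0.4492], [-0.5575, 0.0163, -0.8301, 1.3208], [0.0, 0.0, 0.0, 1.0]]
side [[346.53, 0.0, 253.84], [0.0, 346.53, 190.09], [0.0, 0.0, 1.0]] [[-0.9433, -0.3318, 0.0111, 0.5413], [-0.2254, 0.6153, -0.7554, 0.1551], [0.2438, -0.715, -0.6552, 0.8203], [0.0, 0.0, 0.0, 1.0]]
wrist [[300.69, 0.0, 251.68], [0.0, 300.69, 193.5], [0.0, 0.0, 1.0]] [[1.0, 0.0008, 0.0016, -0.0002], [-0.0014, -0.2639, 0.9646, -0.1595], [0.0012, -0.9646, -0.2639, 0.0666], [0.0, 0.0, 0.0, 1.0]]
{'clock': 0.15, 'joint_pos': array([-2.10109256e-01,  1.58916832e-01,  1.59795642e+00, -1.31017307e-05,
        1.38620823e+00, -2.10074822e-01]), 'dq': array([ 0.00177039, -0.00104186, -0.00239913, -0.00075477, -0.00086142,
       -0.00066358]), 'joint_efforts': array([-2.14565043e-04, -3.96382570e+01, -3.31784391e+01, -3.73612720e-04,
        5.52137004e-03,  3.93964319e-05]), 'tcp_pos': array([5.74503089e-01, 7.52635597e-05, 2.13929318e-01]), 'tcp_rot': array([ 7.07211909e-01, -7.07001262e-01,  5.27074443e-04,  5.04433005e-04]), 'ft_force': array([-0.7511645 , -0.39931385,  0.88881993]), 'wrist_torque': array([-0.01053568,  0.01103839,  0.00687494]), 'opening': 0.9998483467937417}
```

View pics/scene0.png

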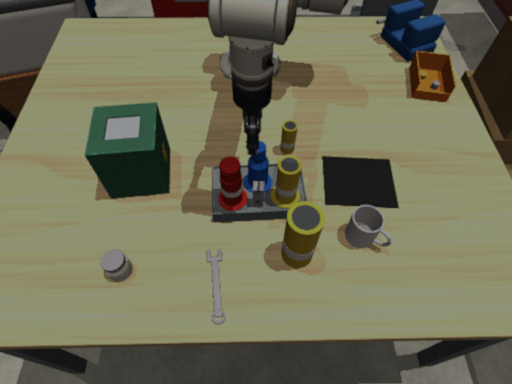

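View pics/side0.png

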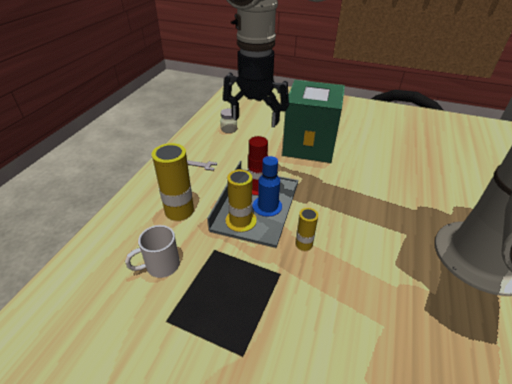

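View pics/wrist0.png

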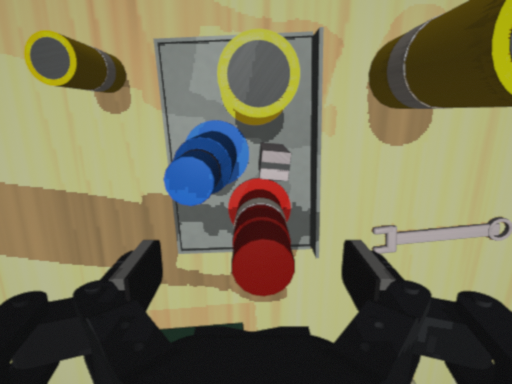

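```bash
cat >> h.py <<'E'
def wristE(state,mount):
    T=np.eye(4); q=np.asarray(state['tcp_rot']); T[:3,:3]=R.from_quat([q[1],q[2],q[3],q[0]]).as_matrix(); T[:3,3]=state['tcp_pos']
    return np.linalg.inv(T@np.asarray(mount))
def ray(K,E,px,z):
    E=np.asarray(E);d=E[:3,:3].T@np.linalg.solve(K,[px[0],px[1],1.]); c=-E[:3,:3].T@E[:3,3]
    return c+d*(z-c[2])/d[2]
def proj(K,E,p):
    p=np.atleast_2d(p); q=(np.asarray(E)[:3,:3]@p.T).T+np.asarray(E)[:3,3]; q=q@np.asarray(K).T
    return q[:,:2]/q[:,2:]
def cam(n,d):
    return (d['mtx'],wristE(d['state'],d['mount'])) if n=='wrist' else (d['mtx'],d['extrinsics'])
E
python3 - <<'E'
from h import *
import pickle
D={n:snap(n,n+'1.png') for n in ['scene','side','wrist']}
pickle.dump(D,open('d1.pkl','wb'))
K,E=cam('wrist',D['wrist'])
for nm,px,z in [('yel',(259,73),.149),('red',(263,264),.159),('blue',(190,180),.159),('offc',(275,155),.086),
 ('tray ul',(157,40),0.01),('tray ll',(180,251),0.01),('tray lr',(318,253),.045),('tray ur',(320,30),.045),('bigtin?',(395,80),0.0),('small top',(50,58),.1)]:
    print(nm,ray(K,E,px,z).round(4))
K,E=cam('scene',D['scene'])
for nm,px,z in [('yel',(289,165),.149),('red',(230,165),.159),('blue',(258,147),.159),('mat ul',(323,158),.003),('mat ur',(392,159),.003),('mat lr',(396,205),.003),('mat ll',(327,202),.003),('flap ul',(109,118),.19),('flap ur',(140,117),.19),('flap lr',(139,138),.19),('flap ll',(106,138),.19),('mug',(366,220),.09),('bigtop',(305,217),.2),('smalltop',(289,127),.1)
 ,('boxtop ul',(95,108),.19),('ur',(158,104),.19),('lr',(155,149),.19),('ll',(92,153),.19)]:
    print(nm,ray(K,E,px,z).round(4))
for n,w in [('scene',(80,90,410,280)),('side',(130,110,330,350)),('wrist',(120,10,360,310))]:
    im=cv2.imread(f'pics/{n}1.png'); x0,y0,x1,y1=w; c=im[y0:y1,x0:x1]; f=min(800/c.shape[1],600/c.shape[0]); cv2.imwrite(f'pics/{n}1c.png',cv2.resize(c,None,fx=f,fy=f,interpolation=cv2.INTER_CUBIC)); print(n,f)
E
```

```text
yel [0.5798 0.0924 0.149 ]
red [ 0.5838 -0.0499  0.159 ]
blue [0.5297 0.0181 0.159 ]
offc [0.5971 0.0263 0.086 ]
tray ul [0.4705 0.1422 0.01  ]
tray ll [ 0.4801 -0.1118  0.01  ]
tray lr [ 0.6544 -0.0971  0.045 ]
tray ur [0.6421 0.1441 0.045 ]
bigtin? [0.7422 0.1021 0.    ]
small top [0.4053 0.1096 0.1   ]
yel [0.5816 0.0906 0.149 ]
red [ 0.5869 -0.0516  0.159 ]
blue [0.5322 0.0166 0.159 ]
mat ul [0.4466 0.2146 0.003 ]
mat ur [0.4536 0.4194 0.003 ]
mat lr [0.6122 0.393  0.003 ]
mat ll [0.5994 0.2061 0.003 ]
flap ul [ 0.4583 -0.3543  0.19  ]
flap ur [ 0.456  -0.2776  0.19  ]
flap lr [ 0.5258 -0.2692  0.19  ]
flap ll [ 0.5246 -0.3481  0.19  ]
mug [0.7036 0.27   0.09  ]
bigtop [0.7536 0.1061 0.2   ]
smalltop [0.4113 0.1076 0.1   ]
boxtop ul [ 0.4225 -0.3971  0.19  ]
ur [ 0.4103 -0.2385  0.19  ]
lr [ 0.5606 -0.2264  0.19  ]
ll [ 0.5703 -0.3709  0.19  ]
scene 2.4242424242424243
side 2.5
wrist 2.0
```

View pics/scene1c.png

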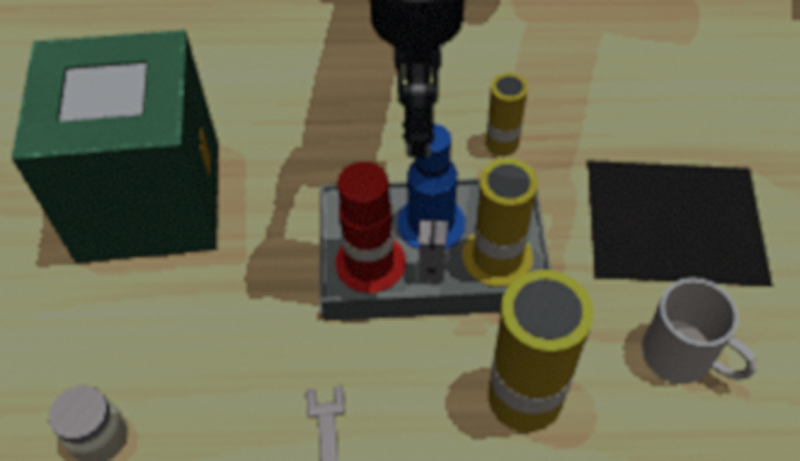

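View pics/side1c.png

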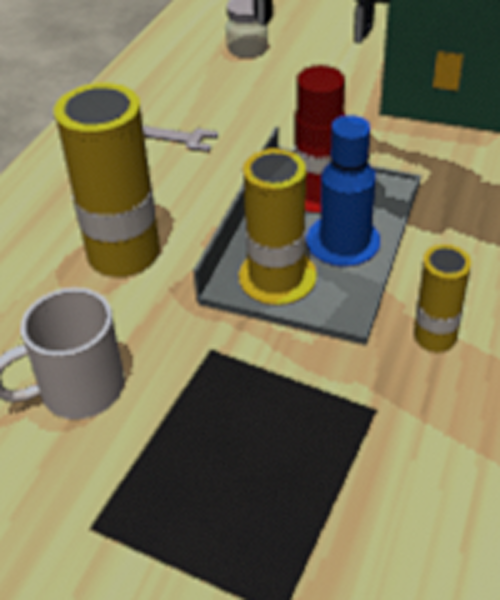

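View pics/wrist1c.png

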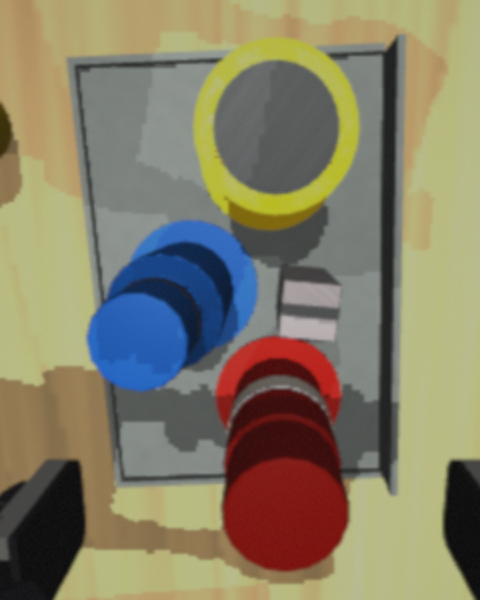

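```bash
cat > fit.py <<'E'
from h import *
import pickle
from scipy.optimize import least_squares
D=pickle.load(open('d1.pkl','rb'))
S=lambda p:(80+(np.array(p)+.5)/2.42424-.5*0, 90)  # unused
def sc(l): return np.array([(80+x/2.42424-.3,90+y/2.42424-.3) for x,y in l])
def sd(l): return np.array([(130+x/2.5-.3,110+y/2.5-.3) for x,y in l])
def wr(l): return np.array([(120+x/2-.25,10+y/2-.25) for x,y in l])
def fit(lx,ly,z,obs,x0):
    def f(p):
        r=[]
        for n,px,idx in obs:
            c=np.array([(-1,-1),(-1,1),(1,1),(1,-1)])[idx]*[lx/2,ly/2]
            a=np.array([[np.cos(p[2]),-np.sin(p[2])],[np.sin(p[2]),np.cos(p[2])]])
            w=np.c_[c@a.T+p[:2],np.full(len(c),z)]
            r.append((proj(*cam(n,D[n]),w)-px).ravel())
        return np.concatenate(r)
    s=least_squares(f,x0); return s.x.round(4), s.fun.round(1)
print('mat',fit(.17,.2,.003,[('scene',sc([(588,161),(752,168),(771,284),(595,276)]),[0,1,2,3]),('side',sd([(210,350),(376,410),(93,527)]),[3,0,2])],[.53,.3,0]))
print('mat s',fit(.17,.2,.003,[('scene',sc([(588,161),(752,168),(771,284),(595,276)]),[0,1,2,3])],[.53,.3,0]))
print('boxtop',fit(.16,.16,.19,[('scene',sc([(36,42),(187,33),(182,150),(16,159)]),[0,1,2,3])],[.49,-.31,0]))
print('flap',fit(.074,.084,.19,[('scene',sc([(66,68),(147,63),(142,116),(60,121)]),[0,1,2,3])],[.49,-.31,0]))
print('offcut',fit(.028,.028,.086,[('wrist',wr([(283,279),(341,281),(335,340),(280,336)]),[1,2,3,0])],[.6,.026,0]))
E
python3 fit.py
python3 - <<'E'
import cv2
im=cv2.imread('pics/side1.png')[70:170,270:360]; cv2.imwrite('pics/s_box.png',cv2.resize(im,None,fx=6,fy=6,interpolation=cv2.INTER_CUBIC))
im=cv2.imread('pics/wrist1.png')[100:200,220:320]; cv2.imwrite('pics/w_off.png',cv2.resize(im,None,fx=6,fy=6,interpolation=cv2.INTER_CUBIC))
im=cv2.imread('pics/scene1.png')[95:205,80:180]; cv2.imwrite('pics/sc_box.png',cv2.resize(im,None,fx=5,fy=5,interpolation=cv2.INTER_CUBIC))
E
```

```text
mat (array([ 0.5272,  0.3055, -0.0762]), array([-0.5, -1.2, -0.7, -0.9,  1. ,  0.5, -0.3,  0. ,  0.2, -0.9,  1. ,
       -0.4, -1.9,  0.6]))
mat s (array([ 0.5283,  0.3057, -0.0813]), array([-0.3, -1. , -0.4, -0.5,  1. ,  1. , -0.4,  0.2]))
boxtop (array([ 0.4928, -0.3121,  0.0861]), array([ 0. ,  0.3,  1.1, -0.4,  0.3, -0.9, -1.3,  0.8]))
flap (array([ 0.4905, -0.3147,  0.0879]), array([-0. , -0. ,  0.6, -0.4,  0.7, -0.2, -1.2,  0.5]))
offcut (array([ 0.597 ,  0.0171, -0.0541]), array([-0.2, -0.1,  0.1,  0.5,  0.5, -0.4, -0.5,  0. ]))
```

View pics/s_box.png

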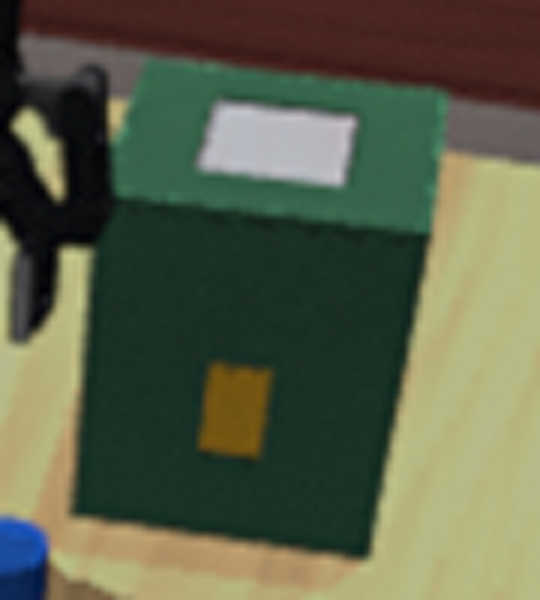

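View pics/w_off.png

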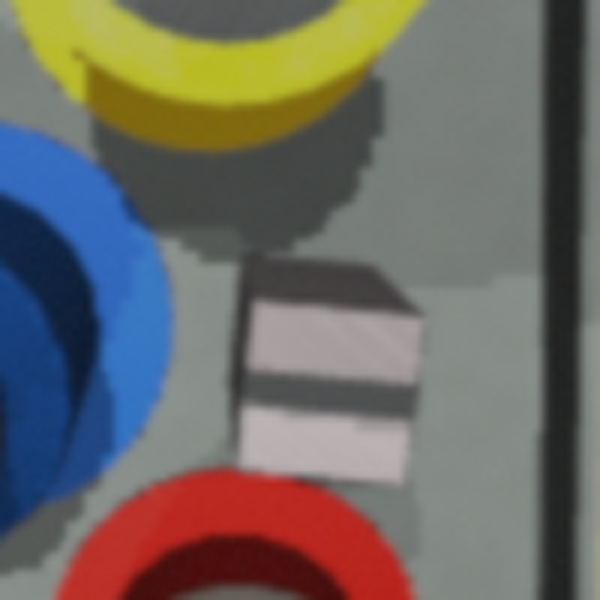

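View pics/sc_box.png

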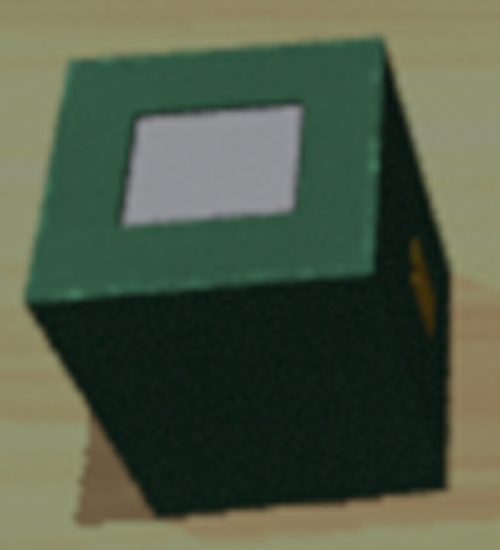

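```bash
cat >> fit.py <<'E'
print('---')
def so(l): return np.array([(220+x/6-.4,100+y/6-.4) for x,y in l])
def sb(l): return np.array([(270+x/6-.4,70+y/6-.4) for x,y in l])
def cb(l): return np.array([(80+x/5-.4,95+y/5-.4) for x,y in l])
print('offcut',fit(.028,.028,.086,[('wrist',so([(253,300),(424,318),(404,487),(238,468)]),[1,2,3,0])],[.6,.026,0]))
o1=('scene',cb([(135,115),(302,103),(296,213),(122,226)]),[0,1,2,3])
o2=('side',sb([(215,100),(357,115),(345,188),(197,170)]),[3,0,1,2])
for o in [[o1],[o2],[o1,o2]]: print('flap',fit(.074,.084,.19,o,[.49,-.31,0]))
o1=('scene',cb([(70,60),(383,38),(375,273),(28,302)]),[0,1,2,3])
o2=('side',sb([(447,95),(430,235)]),[0,1])
for o in [[o1],[o1,o2]]: print('top',fit(.16,.16,.19,o,[.49,-.31,0]))
E
python3 fit.py | sed -n '/---/,$p'
```

```text
---
offcut (array([ 0.5969,  0.0162, -0.0951]), array([-0.1, -0.1,  0.5, -0.3,  0.1, -0. , -0.6,  0.5]))
flap (array([ 0.4899, -0.3152,  0.1031]), array([-0.1,  0.2,  0.6, -0.3,  0.2, -0.3, -0.7,  0.3]))
flap (array([ 0.4884, -0.3111,  0.1116]), array([-0.2, -0.2,  0.3, -0.1,  0.4,  0. , -0.5,  0.1]))
flap (array([ 0.4894, -0.3148,  0.1062]), array([ 0. ,  0.1,  0.7, -0.5,  0.5, -0.5, -0.5,  0.2, -0.2, -0.7,  0.2,
       -0.6,  0.2, -0.6, -0.6, -0.5]))
top (array([ 0.4893, -0.3145,  0.0997]), array([-0.1,  0.1,  0.5, -0.5,  0.1, -0.1, -0.5,  0.3]))
top (array([ 0.4895, -0.3142,  0.0971]), array([ 0. ,  0.1,  0.7, -0.4,  0.2,  0.1, -0.4,  0.3,  0.1, -0.6,  0.2,
       -0.4]))
```

>>> apply_moves:
  targets:
    - [[0.65, 0, 5], 0, 8.54]
    - [[0.65, 0, 9.15], 0, 8.54]
    - [[0.65, 0, 9.15], 0, 8.54]
    - [[0.65, 0, 9.15], 0, 8.54]

```text
clock: 0.7
tcp_pos: [0.5811, 0.0921, 0.2142]
tcp_rot: [-0.707, 0.707, 0.0, -0.001]
ft_force: [0.6, 0.4, 0.4]
opening: 0.997
```

View wrist.

```bash
python3 -c "
from h import *
snap('wrist','w2.png')"
```

```text
(no output)
```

View pics/w2.png

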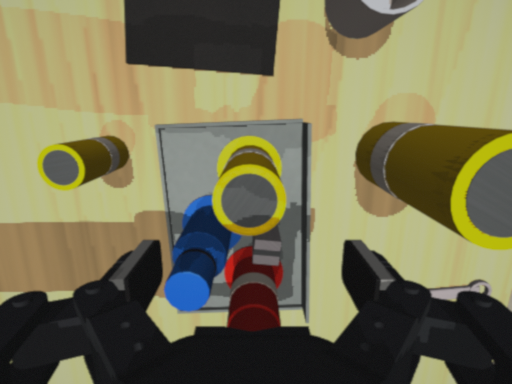

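Tin candidates in this view are the big one (485,200), the small one (62,167) and the mid-size one on the yellow pad (250,199). The description picks the mid-size one. The mug is at (370,15).

```bash
python3 -c "
from h import *
d=snap('wrist','w3.png');K,E=cam('wrist',d)
print(ray(K,E,(250.5,199),.149),'width',[ray(K,E,p,.149)[:2] for p in [(215,199),(286,199)]], ray(K,E,(233,312),.159))"
```

```text
[0.58041122 0.09188588 0.149     ] width [array([0.55276183, 0.091844  ]), array([0.60806424, 0.09192778])] [ 0.56597657 -0.00295128  0.159     ]
```

>>> apply_moves:
  targets:
    - [[0, 4, 0], 0, 8.54]
    - [[0, 7.5, 0], 0, 8.54]
    - [[0, 9.7, 0], 0, 8.54]
    - [[0, 9.7, 0], 0, 8.54]
    - [[0, 9.7, 0], 0, 8.54]

```text
clock: 1.3
tcp_pos: [0.5816, 0.0897, 0.1179]
tcp_rot: [-0.707, 0.707, -0.001, 0.001]
ft_force: [0.5, 0.6, 0.3]
opening: 1.002
```

>>> apply_moves:
  targets:
    - [[0, 0, 0], 0, 5]
    - [[0, 0, 0], 0, 4]
    - [[0, 0, 0], 0, 4]
    - [[0, 0, 0], 0, 4]
    - [[0, 0, 0], 0, 4]
    - [[0, 0, 0], 0, 4]

```text
clock: 1.9
tcp_pos: [0.5829, 0.0896, 0.1207]
tcp_rot: [-0.707, 0.707, 0.0, 0.002]
ft_force: [-2.5, -0.6, 7.9]
opening: 0.645
```

>>> apply_moves:
  targets:
    - [[0, -2, 0], 0, 4]
    - [[0, -5, 0], 0, 4]
    - [[0, -7, 0], 0, 4]
    - [[-1, -7, 4], 0, 4]
    - [[-2, -7, 8], 0, 4]
    - [[-3, -7, 12], 0, 4]
    - [[-4.5, -7, 16], 0, 4]
    - [[-6, -7, 20], 0, 4]
    - [[-7, -7, 24], 0, 4]
    - [[-7.8, -7, 28], 0, 4]

```text
clock: 2.9
tcp_pos: [0.5039, 0.3712, 0.19]
tcp_rot: [-0.707, 0.708, 0.0, 0.001]
ft_force: [1.6, 0.5, -4.4]
opening: 0.647
```

```bash
python3 -c "
from h import *
snap('scene','s4.png');snap('side','sd4.png');print(telemetry.read_state()['tcp_pos'])
a=cv2.imread('pics/s4.png')[80:300,180:440];b=cv2.imread('pics/sd4.png')[80:384,130:390]
cv2.imwrite('pics/j4.png',np.hstack([cv2.resize(a,(400,338)),cv2.resize(b,(400,338))]))"
```

```text
[0.50277776 0.37472673 0.18994964]
```

View pics/j4.png

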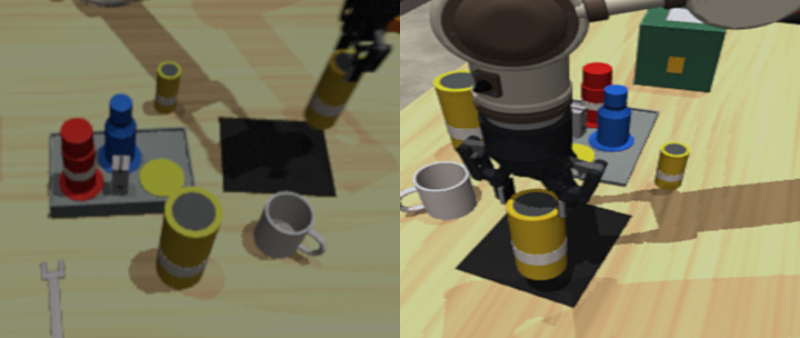

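```bash
python3 -c "
from h import *
d=snap('scene','s5.png');K,E=cam('scene',d);s=d['state']['tcp_pos'];print(s,proj(K,E,[[s[0],s[1],.076],[s[0],s[1],.216]]))
a=cv2.imread('pics/s5.png')[90:180,360:440];cv2.imwrite('pics/j5.png',cv2.resize(a,None,fx=6,fy=6))"
```

```text
[0.50277776 0.37472673 0.18994964] [[388.60153582 156.83461374]
 [406.97326575 120.44133664]]
```

View pics/j5.png

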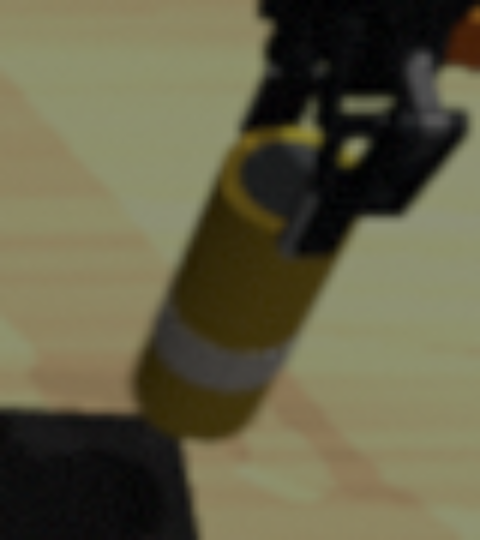

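>>> apply_moves:
  targets:
    - [[0, 2.5, 0.3], 0, 4]
    - [[0, 5, 0.3], 0, 4]
    - [[0, 6.5, 0.3], 0, 4]
    - [[0, 7.2, 0.3], 0, 4]
    - [[0, 7.4, 0.3], 0, 4]
    - [[0, 7.4, 0.3], 0, 4]
    - [[0, 7.4, 0.3], 0, 4]

```text
clock: 3.75
tcp_pos: [0.5049, 0.3751, 0.1173]
tcp_rot: [-0.707, 0.707, 0.002, 0.001]
ft_force: [0.0, 0.4, -4.5]
opening: 0.645
```

>>> apply_moves:
  targets:
    - [[0, 0.2, 0.1], 0, 4]
    - [[0, 0.4, 0.1], 0, 4]
    - [[0, 0.4, 0.1], 0, 4]

```text
clock: 4.05
tcp_pos: [0.5057, 0.3767, 0.1147]
tcp_rot: [0.708, -0.707, -0.003, -0.001]
ft_force: [-1.7, 0.4, 0.8]
opening: 0.647
```

>>> apply_moves:
  targets:
    - [[0, 0.05, 0], 0, 6.4]
    - [[0, 0.05, 0], 0, 7]
    - [[0, 0, 0], 0, 8.54]
    - [[0, 0, 0], 0, 8.54]
    - [[0, 0, 0], 0, 8.54]
    - [[0, 0, 0], 0, 8.54]
    - [[0, -3, 0], 0, 8.54]
    - [[0, -7, 0], 0, 8.54]
    - [[0, -12, 0], 0, 8.54]
    - [[0, -17, 0], 0, 8.54]

```text
clock: 5.05
tcp_pos: [0.5041, 0.3762, 0.2861]
tcp_rot: [0.707, -0.707, -0.003, -0.001]
ft_force: [0.5, 0.9, -0.4]
opening: 1.0
```

```bash
python3 -c "
from h import *
snap('scene','s6.png');snap('side','sd6.png');print(telemetry.read_state()['tcp_pos'])
a=cv2.imread('pics/s6.png')[80:300,180:440];b=cv2.imread('pics/sd6.png')[80:384,130:390]
cv2.imwrite('pics/j6.png',np.hstack([cv2.resize(a,(400,338)),cv2.resize(b,(400,338))]))"
```

```text
[0.50805465 0.37824567 0.2947668 ]
```

View pics/j6.png

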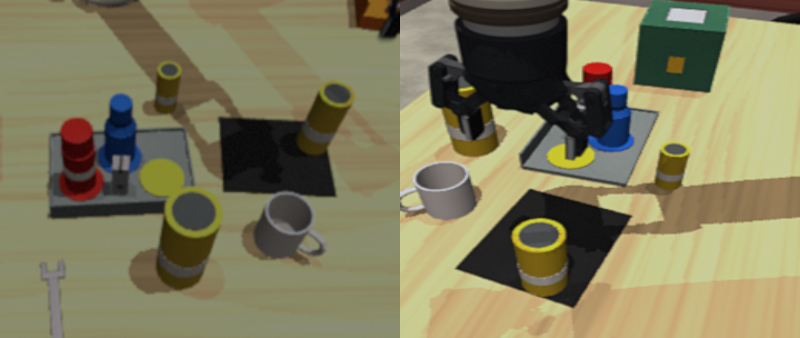

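>>> apply_moves:
  targets:
    - [[1, 0, -5], 0, 8.54]
    - [[2, 0, -10], 0, 8.54]
    - [[3, 0, -15], 0, 8.54]
    - [[4, 0, -20], 0, 8.54]
    - [[5, 0, -25], 0, 8.54]
    - [[6, 0, -30], 0, 8.54]
    - [[7, 2, -35], 0, 8.54]
    - [[7.7, 5, -40], 0, 8.54]
    - [[7.7, 8, -42.8], 0, 8.54]
    - [[7.7, 8, -42.8], 0, 8.54]

```text
clock: 6.15
tcp_pos: [0.5854, -0.0522, 0.2079]
tcp_rot: [0.71, -0.704, -0.004, -0.006]
ft_force: [-0.4, 1.1, 0.3]
opening: 1.001
```

```bash
python3 -c "
from h import *
d=snap('wrist','w7.png');K,E=cam('wrist',d);print(d['state']['tcp_pos'])
t=np.linspace(0,2*np.pi,60)
im=cv2.imread('pics/w7.png')
p=proj(K,E,np.c_[.585+.026*np.cos(t),-.0505+.026*np.sin(t),0*t+.159]); cv2.polylines(im,[p.astype(int)],True,(0,255,0),1)
cv2.imwrite('pics/w7o.png',im)"
```

```text
[ 0.58537907 -0.0521629   0.20790524]
```

View pics/w7o.png

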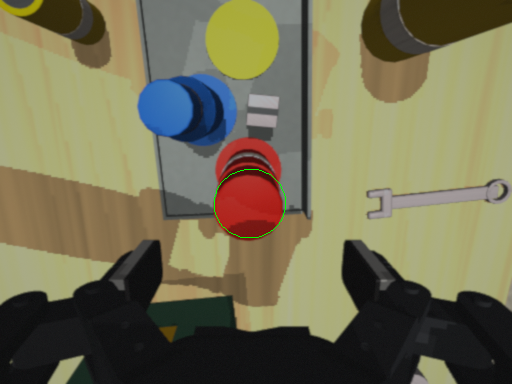

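>>> apply_moves:
  targets:
    - [[0, 3, 0.15], 0, 8.54]
    - [[0, 6, 0.15], 0, 8.54]
    - [[0, 7.6, 0.15], 0, 8.54]
    - [[0, 7.6, 0.15], 0, 8.54]
    - [[0, 7.6, 0.15], 0, 6]
    - [[0, 7.6, 0.15], 0, 4]
    - [[0, 7.6, 0.15], 0, 4]
    - [[0, 7.6, 0.15], 0, 4]
    - [[0, 7.6, 0.15], 0, 4]
    - [[0, 7.6, 0.15], 0, 4]

```text
clock: 7.2
tcp_pos: [0.5884, -0.0493, 0.1358]
tcp_rot: [0.71, -0.704, -0.006, -0.007]
ft_force: [-2.4, 0.1, 6.3]
opening: 0.566
```

>>> apply_moves:
  targets:
    - [[0, -2, 0], 0, 4]
    - [[0, -5, 0], 0, 4]
    - [[0, -9, 0], 0, 4]
    - [[0, -13, 0], 0, 4]
    - [[0, -16, 1], 0, 4]
    - [[0, -16.5, 4], 0, 4]
    - [[0, -16.5, 8], 0, 4]
    - [[0, -16.5, 12], 0, 4]
    - [[0, -16.5, 16], 0, 4]
    - [[0, -16.5, 20], 0, 4]

```text
clock: 8.2
tcp_pos: [0.5852, 0.1509, 0.3031]
tcp_rot: [0.71, -0.704, -0.006, -0.007]
ft_force: [0.1, 0.4, -3.4]
opening: 0.564
```

```bash
python3 -c "
from h import *
for n in ['scene','scene','scene']:
  d=snap(n,'s8.png');print(d['state']['tcp_pos'],d['state']['tcp_rot'],d['state']['ft_force'])"
```

```text
[0.58522598 0.15094868 0.30305058] [ 0.71004453 -0.70408945 -0.00636518 -0.00736849] [ 0.05664206  0.36370747 -3.42335012]
[0.58441056 0.15734694 0.30302808] [ 0.71198148 -0.70213082 -0.00806426 -0.00544611] [-2.50178485  6.0237917  -3.73492143]
[0.58467766 0.15447257 0.3029296 ] [ 0.71113116 -0.7029918  -0.00829805 -0.00511236] [ 0.28002621  0.23631539 -3.48838905]
```

View pics/s8.png

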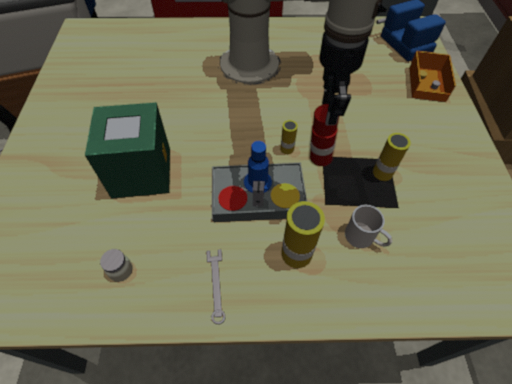

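```bash
cat >> h.py <<'E'
def go(x,y,z):
    s=telemetry.read_state(); q=s['tcp_rot']; M=R.from_quat([q[1],q[2],q[3],q[0]]).as_matrix()
    print('shift cm',(M.T@(np.array([x,y,z])-s['tcp_pos'])*100).round(2),'tcp',np.round(s['tcp_pos'],4),'yaw deg',round(np.degrees(np.arctan2(M[1,0],M[0,0])),2),'down axis',M[:,1].round(4),'f',np.round(s['ft_force'],1))
E
python3 -c "
from h import *
go(.568,.302,.303);go(.568,.302,.16);go(.568,.302,.130)"
```

```text
shift cm [-1.66  0.08 15.03] tcp [0.585  0.1518 0.3028] yaw deg 0.15 down axis [ 0.019   0.0088 -0.9998] f [-0.1 -0.8 -2.5]
shift cm [-1.93 14.38 14.9 ] tcp [0.585  0.1518 0.3028] yaw deg 0.15 down axis [ 0.019   0.0088 -0.9998] f [-0.1 -0.8 -2.5]
shift cm [-1.99 17.38 14.88] tcp [0.585  0.1518 0.3028] yaw deg 0.15 down axis [ 0.019   0.0088 -0.9998] f [-0.1 -0.8 -2.5]
```

>>> apply_moves:
  targets:
    - [[-0.8, 0, 4.5], 0, 4]
    - [[-1.2, 0, 9], 0, 4]
    - [[-1.6, 0, 13], 0, 4]
    - [[-1.7, 3, 15], 0, 4]
    - [[-1.8, 8, 15], 0, 4]
    - [[-1.9, 13, 14.9], 0, 4]
    - [[-1.95, 16, 14.9], 0, 4]
    - [[-2, 17, 14.9], 0, 4]
    - [[-2, 17, 14.9], 0, 4]
    - [[-2, 17, 14.9], 0, 4]

```text
clock: 9.35
tcp_pos: [0.5695, 0.302, 0.136]
tcp_rot: [0.71, -0.704, -0.009, -0.007]
ft_force: [0.2, 0.4, -2.9]
opening: 0.566
```

```bash
python3 -c "
from h import *
go(.568,.302,.129)"
```

```text
shift cm [-0.17  0.7  -0.01] tcp [0.5695 0.302  0.136 ] yaw deg 0.12 down axis [ 0.0227  0.0096 -0.9997] f [ 0.2  0.4 -2.9]
```

>>> apply_moves:
  targets:
    - [[0, 0.3, 0], 0, 4]
    - [[0, 0.5, 0], 0, 4]
    - [[0, 0.6, 0], 0, 4]
    - [[0, 0.7, 0], 0, 4]
    - [[0, 0.7, 0], 0, 4]

```text
clock: 9.85
tcp_pos: [0.5699, 0.3023, 0.1299]
tcp_rot: [0.711, -0.703, -0.009, -0.008]
ft_force: [-1.6, 0.4, 1.9]
opening: 0.565
```

>>> apply_moves:
  targets:
    - [[0, 0.05, 0], 0, 5.8]
    - [[0, 0.05, 0], 0, 6.5]
    - [[0, 0, 0], 0, 8.54]
    - [[0, 0, 0], 0, 8.54]
    - [[0, 0, 0], 0, 8.54]
    - [[0, -3, 0], 0, 8.54]
    - [[0, -7, 0], 0, 8.54]
    - [[0, -11, 0], 0, 8.54]
    - [[0, -13, 0], 0, 8.54]
    - [[0, -13, 0], 0, 8.54]

```text
clock: 10.85
tcp_pos: [0.569, 0.3017, 0.2648]
tcp_rot: [0.711, -0.703, -0.012, -0.01]
ft_force: [0.4, -0.1, 1.1]
opening: 1.0
```

```bash
python3 -c "
from h import *
snap('side','sd9.png')
go(.5315,.0175,.26);go(.5315,.0175,.205)"
```

```text
shift cm [ -3.69  -0.25 -28.37] tcp [0.5678 0.3013 0.2617] yaw deg 0.12 down axis [ 0.0271  0.0112 -0.9996] f [ 1.   0.4 -0.1]
shift cm [ -3.84   5.25 -28.43] tcp [0.5678 0.3013 0.2617] yaw deg 0.12 down axis [ 0.0271  0.0112 -0.9996] f [ 1.   0.4 -0.1]
```

View pics/sd9.png

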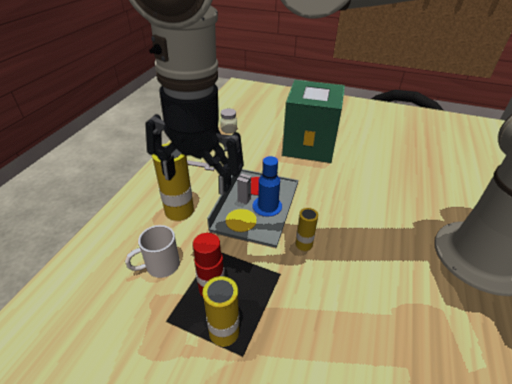

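>>> apply_moves:
  targets:
    - [[-0.5, 0, -4.5], 0, 8.54]
    - [[-1.2, 0, -9], 0, 8.54]
    - [[-2, 0, -14], 0, 8.54]
    - [[-2.8, 0, -19], 0, 8.54]
    - [[-3.4, 0, -24], 0, 8.54]
    - [[-3.8, 2, -27], 0, 8.54]
    - [[-3.85, 5.2, -28.4], 0, 8.54]
    - [[-3.85, 5.2, -28.4], 0, 8.54]
    - [[-3.85, 5.2, -28.4], 0, 8.54]
    - [[-3.85, 5.2, -28.4], 0, 8.54]

```text
clock: 11.9
tcp_pos: [0.532, 0.0188, 0.2065]
tcp_rot: [0.711, -0.703, -0.011, -0.009]
ft_force: [0.3, -0.0, 0.2]
opening: 1.0
```

```bash
cat > ov.py <<'E'
from h import *
import sys
fn=sys.argv[1]
d=snap('wrist',fn);K,E=cam('wrist',d)
t=np.linspace(0,2*np.pi,60); im=cv2.imread('pics/'+fn)
for a in sys.argv[2:]:
    x,y,z,r=map(float,a.split(','))
    p=proj(K,E,np.c_[x+r*np.cos(t),y+r*np.sin(t),0*t+z]); cv2.polylines(im,[p.round().astype(int)],True,(0,255,0),1)
cv2.imwrite('pics/o_'+fn,im)
go(x,y,z)
E
python3 ov.py w10.png .5315,.0175,.159,.019; python3 -c "
from h import *
go(.5315,.0175,.134)"
```

```text
shift cm [-0.22  4.78 -0.18] tcp [0.5323 0.0188 0.2069] yaw deg 0.21 down axis [ 0.0293  0.0111 -0.9995] f [ 0.5 -0.8  0.3]
shift cm [-0.29  7.28 -0.21] tcp [0.5323 0.0188 0.2069] yaw deg 0.21 down axis [ 0.0293  0.0111 -0.9995] f [ 0.5 -0.8  0.3]
```

View pics/o_w10.png

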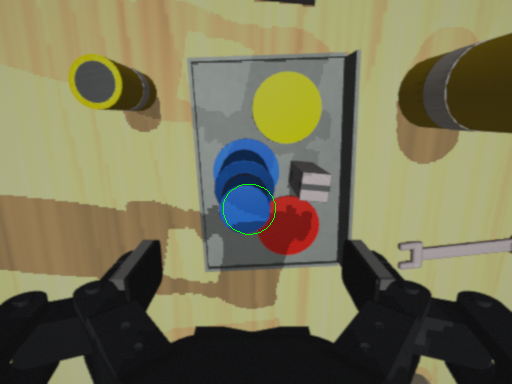

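>>> apply_moves:
  targets:
    - [[-0.1, 3, -0.1], 0, 8.54]
    - [[-0.2, 6, -0.2], 0, 8.54]
    - [[-0.3, 7.3, -0.2], 0, 8.54]
    - [[-0.3, 7.3, -0.2], 0, 7]
    - [[-0.3, 7.3, -0.2], 0, 4]
    - [[-0.3, 7.3, -0.2], 0, 2.5]
    - [[-0.3, 7.3, -0.2], 0, 2.5]
    - [[-0.3, 7.3, -0.2], 0, 2.5]
    - [[-0.3, 7.3, -0.2], 0, 2.5]
    - [[-0.3, 7.3, -0.2], 0, 2.5]

```text
clock: 12.95
tcp_pos: [0.5329, 0.0173, 0.1363]
tcp_rot: [0.711, -0.703, -0.013, -0.01]
ft_force: [-1.5, -0.1, 5.0]
opening: 0.405
```

```bash
python3 -c "
from h import *
go(.4925,.238,.24);go(.4925,.238,.131);go(.4925,.238,.128)"
```

```text
shift cm [ -3.61 -10.27  22.19] tcp [0.5329 0.0173 0.1363] yaw deg 0.21 down axis [ 0.0329  0.0102 -0.9994] f [-1.5 -0.1  5. ]
shift cm [-3.97  0.62 22.08] tcp [0.5329 0.0173 0.1363] yaw deg 0.21 down axis [ 0.0329  0.0102 -0.9994] f [-1.5 -0.1  5. ]
shift cm [-3.98  0.92 22.08] tcp [0.5329 0.0173 0.1363] yaw deg 0.21 down axis [ 0.0329  0.0102 -0.9994] f [-1.5 -0.1  5. ]
```

>>> apply_moves:
  targets:
    - [[-0.1, -2, 0], 0, 2.5]
    - [[-0.2, -5, 0], 0, 2.5]
    - [[-1, -6.5, 4], 0, 2.5]
    - [[-2, -6.5, 9], 0, 2.5]
    - [[-3, -6.5, 14], 0, 2.5]
    - [[-3.7, -6, 18.5], 0, 2.5]
    - [[-3.8, -4, 22], 0, 2.5]
    - [[-3.9, -1.5, 22.1], 0, 2.5]
    - [[-4, 0, 22.1], 0, 2.5]
    - [[-4, 0, 22.1], 0, 2.5]

```text
clock: 13.95
tcp_pos: [0.4897, 0.238, 0.1347]
tcp_rot: [0.71, -0.704, -0.011, -0.008]
ft_force: [-1.0, -0.7, -1.9]
opening: 0.399
```

```bash
python3 -c "
from h import *
go(.4925,.238,.130)"
```

```text
shift cm [ 0.27  0.47 -0.01] tcp [0.4897 0.238  0.1347] yaw deg 0.26 down axis [ 0.0274  0.0091 -0.9996] f [-1.  -0.7 -1.9]
```

Lower to contact, release and rise in one call.

>>> apply_moves:
  targets:
    - [[0.2, 0.3, 0], 0, 2.5]
    - [[0.2, 0.55, 0], 0, 2.5]
    - [[0.2, 0.55, 0], 0, 2.5]
    - [[0.2, 0.6, 0], 0, 4.4]
    - [[0.2, 0.55, 0], 0, 6]
    - [[0.2, 0.5, 0], 0, 8.54]
    - [[0.2, 0.5, 0], 0, 8.54]
    - [[0.2, -4, 0], 0, 8.54]
    - [[0.2, -9, 0], 0, 8.54]
    - [[0.2, -9, 0], 0, 8.54]

```text
clock: 14.95
tcp_pos: [0.4937, 0.2384, 0.2333]
tcp_rot: [0.711, -0.703, -0.017, -0.013]
ft_force: [0.6, -0.5, -0.1]
opening: 1.002
```

```bash
python3 -c "
from h import *
snap('side','sd11.png');snap('scene','s11.png');
a=cv2.imread('pics/s11.png')[80:300,180:440];b=cv2.imread('pics/sd11.png')[80:384,130:390]
cv2.imwrite('pics/j11.png',np.hstack([cv2.resize(a,(400,338)),cv2.resize(b,(400,338))]))
go(.597,.0165,.24);go(.597,.0165,.205)"
```

```text
shift cm [ 10.61  -1.24 -22.13] tcp [0.4903 0.2375 0.2265] yaw deg 0.26 down axis [ 0.0311  0.0099 -0.9995] f [ 0.3 -0.  -0.6]
shift cm [ 10.5    2.26 -22.17] tcp [0.4903 0.2375 0.2265] yaw deg 0.26 down axis [ 0.0311  0.0099 -0.9995] f [ 0.3 -0.  -0.6]
```

View pics/j11.png

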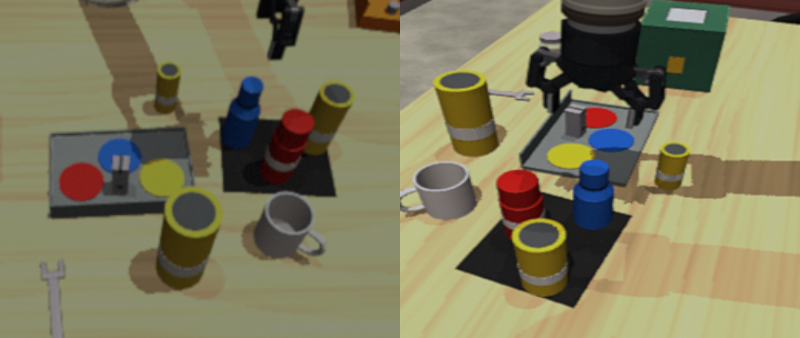

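>>> apply_moves:
  targets:
    - [[2, -1, -4.5], 0, 8.54]
    - [[4, -1, -9], 2, 8.54]
    - [[6, -1, -13.5], 4, 8]
    - [[8, 0, -18], 5.7, 7]
    - [[10, 2, -21.5], 5.7, 6]
    - [[10.5, 4, -22.15], 5.7, 6]
    - [[10.5, 5, -22.15], 5.7, 6]
    - [[10.5, 5, -22.15], 5.7, 6]
    - [[10.5, 5, -22.15], 5.7, 6]
    - [[10.5, 5, -22.15], 5.7, 6]

```text
clock: 16.05
tcp_pos: [0.5981, 0.0179, 0.1788]
tcp_rot: [0.71, -0.702, 0.021, -0.044]
ft_force: [1.6, -0.2, 0.7]
opening: 0.701
```

```bash
cat > ovs.py <<'E'
from h import *
import sys
fn=sys.argv[1]
x,y,z,yaw=map(float,sys.argv[2].split(','))
d=snap('wrist',fn);K,E=cam('wrist',d);im=cv2.imread('pics/'+fn)
c=np.array([(-1,-1),(-1,1),(1,1),(1,-1)])*.014@np.array([[np.cos(yaw),np.sin(yaw)],[-np.sin(yaw),np.cos(yaw)]])
p=proj(K,E,np.c_[c+[x,y],np.full(4,z)]);cv2.polylines(im,[p.round().astype(int)],True,(0,255,0),1)
cx,cy=p.mean(0).astype(int);cv2.imwrite('pics/o_'+fn,cv2.resize(im[max(cy-70,0):cy+70,cx-90:cx+90],None,fx=4,fy=4,interpolation=cv2.INTER_CUBIC))
print(cx-90,max(cy-70,0))
go(x,y,.067)
E
python3 ovs.py w12.png .597,.0165,.086,-.095
```

```text
156 123
shift cm [-0.48 11.18 -0.28] tcp [0.5983 0.0178 0.179 ] yaw deg -5.37 down axis [ 0.0333  0.0096 -0.9994] f [ 0.  -0.3 -0.2]
```

View pics/o_w12.png

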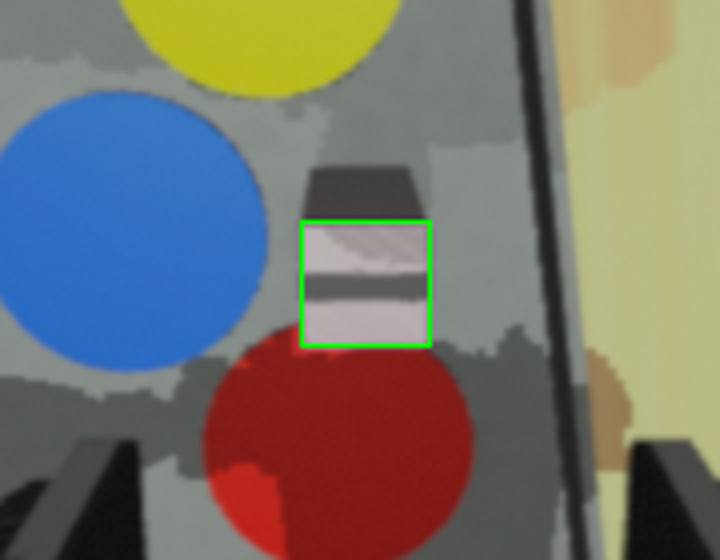

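>>> apply_moves:
  targets:
    - [[-0.1, 4, -0.1], 0, 6]
    - [[-0.3, 8, -0.2], 0, 6]
    - [[-0.5, 11, -0.3], 0, 6]
    - [[-0.5, 11.2, -0.3], 0, 6]
    - [[-0.5, 11.2, -0.3], 0, 4]
    - [[-0.5, 11.2, -0.3], 0, 2]
    - [[-0.5, 11.2, -0.3], 0, 1.5]
    - [[-0.5, 11.2, -0.3], 0, 1.5]
    - [[-0.5, 11.2, -0.3], 0, 1.5]
    - [[-0.5, 11.2, -0.3], 0, 1.5]

```text
clock: 17.1
tcp_pos: [0.5995, 0.016, 0.0714]
tcp_rot: [0.71, -0.703, 0.019, -0.047]
ft_force: [-3.3, 0.1, 10.7]
opening: 0.175
```

```bash
python3 -c "
from h import *
go(.4895,-.3145,.3)"
```

```text
shift cm [ -6.99 -23.55 -33.65] tcp [0.5995 0.016  0.0714] yaw deg -5.35 down axis [ 0.0395  0.0084 -0.9992] f [-3.3  0.1 10.7]
```

```bash
python3 -c "
from h import *
snap('side','sd13.png');snap('scene','s13.png');snap('wrist','w13.png')
a=cv2.imread('pics/s13.png')[140:230,200:320];b=cv2.imread('pics/sd13.png')[130:250,190:310]
cv2.imwrite('pics/j13.png',np.hstack([cv2.resize(a,(400,400)),cv2.resize(b,(400,400))]))
print(telemetry.read_state()['opening'])"
```

```text
0.1779477761631927
```

View pics/j13.png

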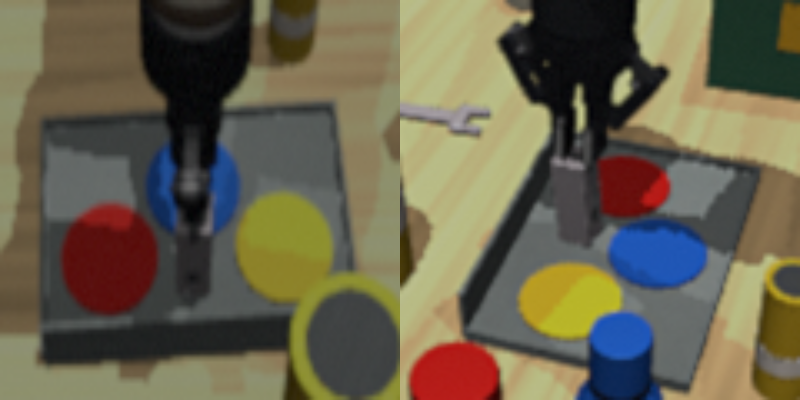

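View pics/w13.png

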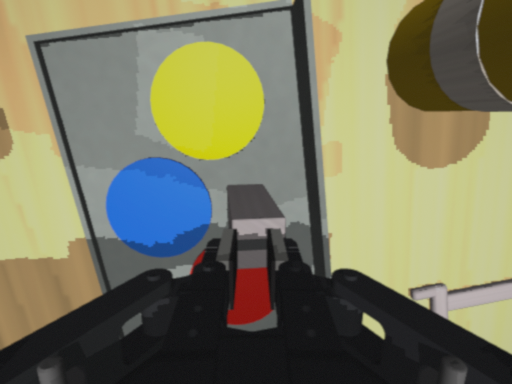

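```bash
python3 ovs.py w14.png .597,.0165,.086,-.095; python3 -c "
import cv2
a=cv2.imread('pics/sd13.png')[140:220,200:290];cv2.imwrite('pics/j14.png',cv2.resize(a,None,fx=7,fy=7,interpolation=cv2.INTER_CUBIC))"
```

```text
157 171
shift cm [-0.27  0.44  0.03] tcp [0.5995 0.0159 0.0714] yaw deg -5.35 down axis [ 0.0394  0.0084 -0.9992] f [-3.2  0.  10.6]
```

View pics/o_w14.png

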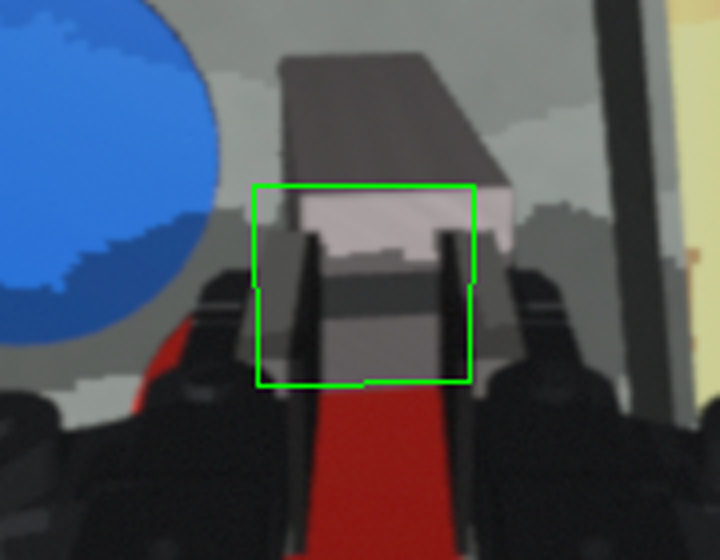

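View pics/j14.png

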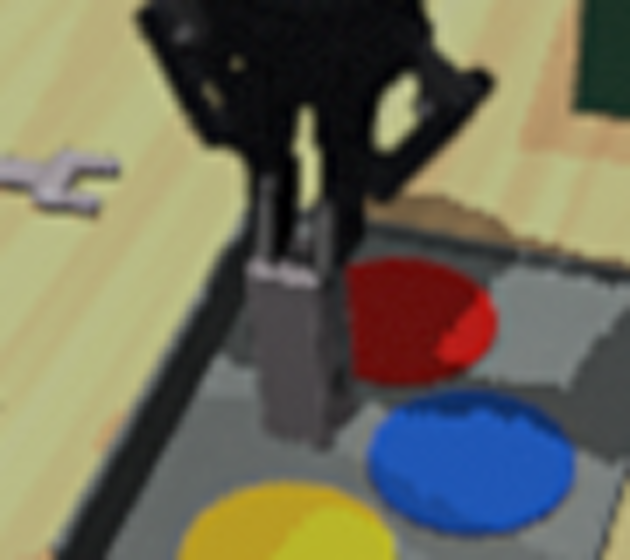

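```bash
python3 -c "
from h import *
d=snap('wrist','w15.png');M=np.linalg.inv(np.array(d['mount']));K=d['mtx']
for y in [-.03,-.02,-.01,0,.014]:
  for z in [-.011,.011]:
    print(y,z,[((proj(K,M,[[x,y,z]])[0]-[157,171])*4).round(0).tolist() for x in (-.0078,.0078)])
"
```

```text
-0.03 -0.011 [[314.0, 426.0], [443.0, 427.0]]
-0.03 0.011 [[311.0, 258.0], [446.0, 258.0]]
-0.02 -0.011 [[318.0, 385.0], [439.0, 385.0]]
-0.02 0.011 [[315.0, 226.0], [441.0, 226.0]]
-0.01 -0.011 [[321.0, 349.0], [435.0, 349.0]]
-0.01 0.011 [[319.0, 197.0], [437.0, 197.0]]
0 -0.011 [[324.0, 316.0], [432.0, 316.0]]
0 0.011 [[322.0, 172.0], [434.0, 172.0]]
0.014 -0.011 [[328.0, 276.0], [428.0, 276.0]]
0.014 0.011 [[327.0, 142.0], [430.0, 142.0]]
```

```bash
python3 -c "
from h import *
d=snap('wrist','w16.png');M=np.linalg.inv(np.array(d['mount']));K=d['mtx']
for y in [-.05,-.04,-.03,-.02,-.01,0]:
  print(y,[(proj(K,M,[[x,y,z]])[0]).round(0).tolist() for x in (-.0425,-.057) for z in (.011,-.011)])
a=cv2.imread('pics/wrist0.png')[210:384,60:240];cv2.imwrite('pics/j16.png',cv2.resize(a,None,fx=4,fy=3.4,interpolation=cv2.INTER_CUBIC))
"
```

```text
-0.05 [[145.0, 255.0], [150.0, 303.0], [109.0, 255.0], [116.0, 303.0]]
-0.04 [[153.0, 245.0], [157.0, 289.0], [120.0, 245.0], [125.0, 289.0]]
-0.03 [[160.0, 235.0], [164.0, 278.0], [129.0, 235.0], [134.0, 278.0]]
-0.02 [[166.0, 227.0], [169.0, 267.0], [137.0, 227.0], [141.0, 267.0]]
-0.01 [[171.0, 220.0], [174.0, 258.0], [144.0, 220.0], [147.0, 258.0]]
0 [[176.0, 214.0], [178.0, 250.0], [150.0, 214.0], [153.0, 250.0]]
```

View pics/j16.png

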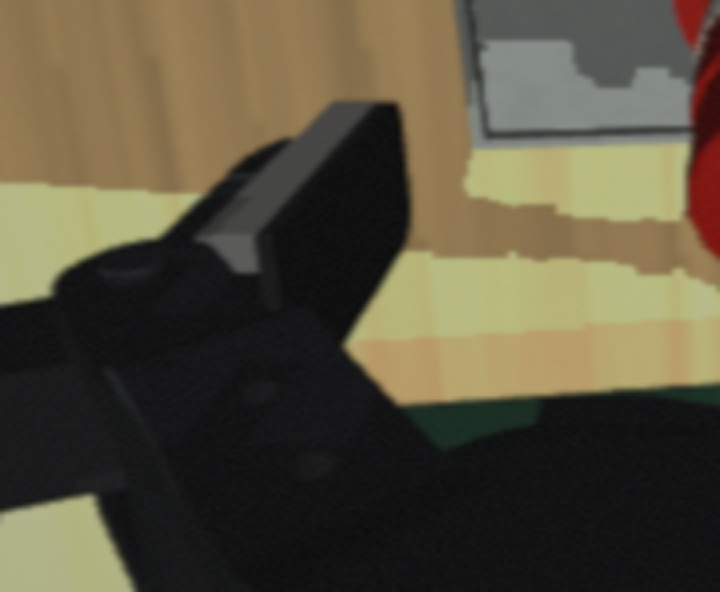

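```bash
python3 -c "
from h import *
d=snap('side','sd17.png');K,E=cam('side',d);s=d['state']['tcp_pos'];print(s)
for z in [.05,.06,.07,.08,.086,.09,.1]: print(z,proj(K,E,[[.5995,.0159,z]])[0].round(1),proj(K,E,[[.602,.0165+.014,z]])[0].round(1))
"
```

```text
[0.5995304  0.01593704 0.07145352]
0.05 [243.  187.1] [240.1 190.3]
0.06 [243.  184.2] [240.1 187.4]
0.07 [242.9 181.3] [240.  184.4]
0.08 [242.9 178.3] [240.  181.5]
0.086 [242.9 176.5] [239.9 179.7]
0.09 [242.8 175.3] [239.9 178.5]
0.1 [242.8 172.3] [239.8 175.4]
```

The wrist and side views agree that the tips stand on the offcut's top, at z of about 0.086 with the TCP at 0.071. So the real tips sit about 15 mm behind the TCP when nearly shut, and farther back when open. I'll back off and measure the offcut again.

>>> apply_moves:
  targets:
    - [[0, -1, 0], 0, 1.5]
    - [[0, -4, 0], 0, 3]
    - [[0, -8, 0], 0, 5]
    - [[0, -11, 0], 0, 6]
    - [[0, -11, 0], 0, 6]
    - [[0, -11, 0], 0, 6]

```text
clock: 18.05
tcp_pos: [0.5963, 0.0149, 0.1837]
tcp_rot: [0.71, -0.703, 0.018, -0.048]
ft_force: [-0.3, 0.3, 0.0]
opening: 0.698
```

```bash
python3 ovs.py w18.png .601,.0165,.086,-.095
```

```text
161 118
shift cm [ 0.11 11.5   0.06] tcp [0.5953 0.015  0.1819] yaw deg -5.35 down axis [ 0.0403  0.0082 -0.9992] f [-0.8 -0.9 -0.9]
```

View pics/o_w18.png

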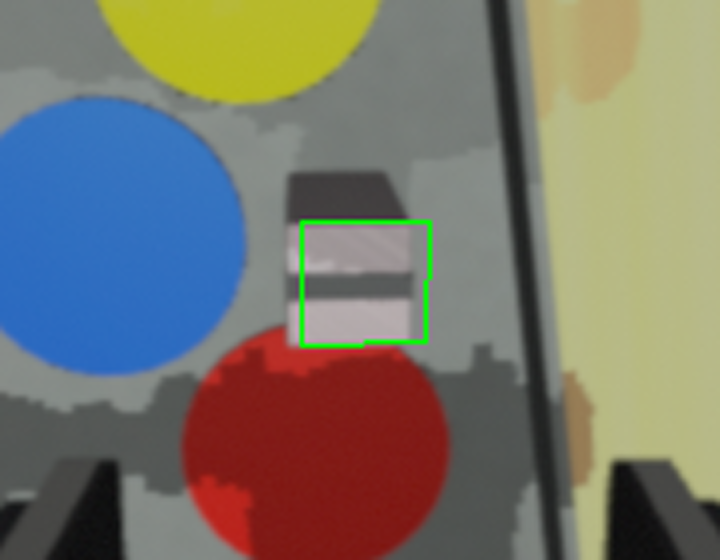

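```bash
python3 -c "
from h import *
go(.597,.0165,.040)"
```

```text
shift cm [-4.000e-01  1.418e+01 -1.000e-02] tcp [0.5953 0.015  0.1819] yaw deg -5.35 down axis [ 0.0403  0.0082 -0.9992] f [-0.8 -0.9 -0.9]
```

>>> apply_moves:
  targets:
    - [[-0.1, 4.5, 0], 0, 6]
    - [[-0.3, 9, 0], 0, 6]
    - [[-0.4, 13, 0], 0, 6]
    - [[-0.4, 14.2, 0], 0, 6]
    - [[-0.4, 14.2, 0], 0, 5]
    - [[-0.4, 14.2, 0], 0, 3]
    - [[-0.4, 14.2, 0], 0, 1.5]
    - [[-0.4, 14.2, 0], 0, 1.5]
    - [[-0.4, 14.2, 0], 0, 1.5]
    - [[-0.4, 14.2, 0], 0, 1.5]

```text
clock: 19.1
tcp_pos: [0.5988, 0.0163, 0.0425]
tcp_rot: [0.71, -0.703, 0.017, -0.048]
ft_force: [-2.3, -0.6, 7.3]
opening: 0.319
```

```bash
python3 ovs.py w19.png .597,.0165,.086,-.095; python3 -c "
from h import *
snap('side','sd19.png')
a=cv2.imread('pics/sd19.png')[110:220,190:300];b=cv2.imread('pics/o_w19.png');cv2.imwrite('pics/j19.png',np.hstack([cv2.resize(a,(400,400)),cv2.resize(b,(400,311+89))]))"
```

```text
161 199
shift cm [-0.08 -2.45  0.04] tcp [0.5989 0.0163 0.0426] yaw deg -5.34 down axis [ 0.0444  0.0075 -0.999 ] f [-2.1  0.2  7.8]
```

View pics/j19.png

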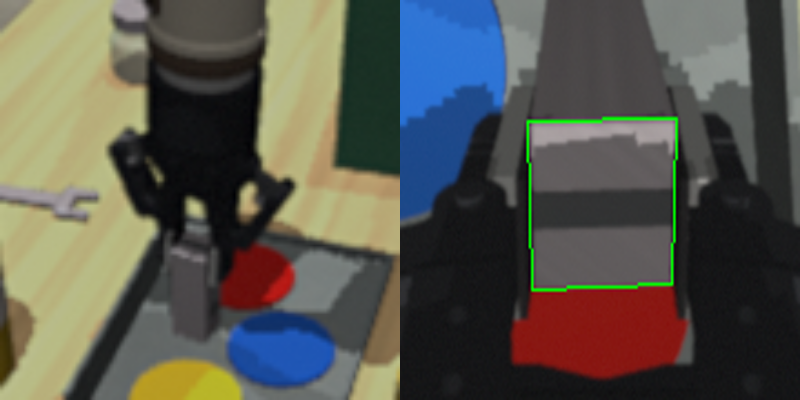

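```bash
python3 -c "
from h import *
go(.599,.0163,.257);go(.491,-.3145,.257)"
```

```text
shift cm [  0.95 -21.42   0.25] tcp [0.5988 0.0163 0.0426] yaw deg -5.34 down axis [ 0.0444  0.0074 -0.999 ] f [-0.6 -0.   7.3]
shift cm [ -6.72 -22.15 -33.68] tcp [0.5988 0.0163 0.0426] yaw deg -5.34 down axis [ 0.0444  0.0074 -0.999 ] f [-0.6 -0.   7.3]
```

>>> apply_moves:
  targets:
    - [[0.1, -3, 0], 0, 1.5]
    - [[0.3, -7, 0], 0, 1.5]
    - [[0.5, -12, 0], 0, 1.5]
    - [[0.7, -17, 0], 0, 1.5]
    - [[0.9, -21.5, 0], 0, 1.5]
    - [[0, -21.8, -4], -3, 1.5]
    - [[-1, -22, -8.5], -6, 1.5]
    - [[-2, -22, -13], -9, 1.5]
    - [[-2.5, -22, -16], -11.2, 1.5]
    - [[-2.5, -22, -16], -11.2, 1.5]

```text
clock: 20.2
tcp_pos: [0.5478, -0.146, 0.2588]
tcp_rot: [0.707, -0.705, -0.05, 0.019]
ft_force: [0.1, 0.1, -4.8]
opening: 0.314
```

```bash
python3 -c "
from h import *
go(.491,-.3145,.26)
snap('scene','s20.png')"
```

```text
shift cm [ -7.29  -0.46 -16.21] tcp [ 0.5478 -0.146   0.2588] yaw deg 5.62 down axis [ 0.043   0.0058 -0.9991] f [ 0.1  0.1 -4.8]
```

View pics/s20.png

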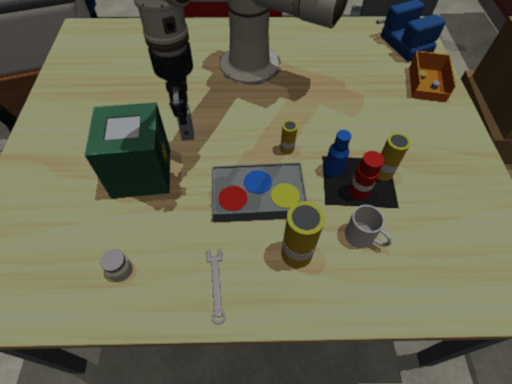

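>>> apply_moves:
  targets:
    - [[-2, -0.3, -4.5], 0, 1.5]
    - [[-4, -0.4, -9], 0, 1.5]
    - [[-6, -0.5, -13], 0, 1.5]
    - [[-7.3, -0.5, -16.2], 0, 1.5]
    - [[-7.3, -0.5, -16.2], 0, 1.5]
    - [[-7.3, -0.5, -16.2], 0, 1.5]

```text
clock: 20.85
tcp_pos: [0.4918, -0.3117, 0.2597]
tcp_rot: [0.709, -0.704, -0.05, 0.019]
ft_force: [0.4, 0.2, -6.3]
opening: 0.316
```

```bash
python3 -c "
from h import *
go(.491,-.3145,.26)
for n in ['scene','wrist','side']: snap(n,n+'21.png')
a=cv2.imread('pics/scene21.png')[70:200,70:200];b=cv2.imread('pics/wrist21.png')
cv2.imwrite('pics/j21.png',np.hstack([cv2.resize(a,(400,400),interpolation=cv2.INTER_CUBIC),cv2.resize(b[60:320,100:400],(400,400))]))"
```

```text
shift cm [-0.1  -0.04 -0.27] tcp [ 0.4918 -0.3117  0.2597] yaw deg 5.62 down axis [ 0.0434  0.0092 -0.999 ] f [ 0.4  0.2 -6.3]
```

View pics/j21.png

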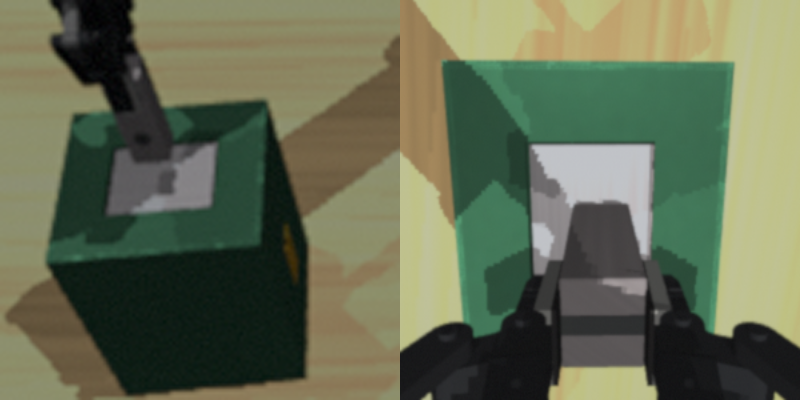

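View pics/side21.png

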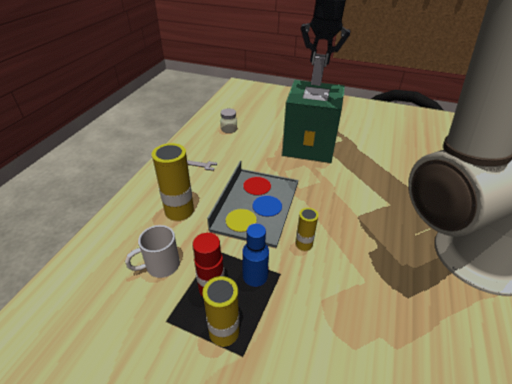

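```bash
python3 -c "
from h import *
d=snap('wrist','w22.png');K,E=cam('wrist',d)
print([ray(K,E,p,.2232).round(4) for p in [(230.5,193),(251.5,193),(272.5,193)]])
yaw=.102
print('box centre from wrist flap corners',[ray(K,E,(100+(u-400)*.75,60+v*.65),.19).round(4) for u,v in [(529,142),(654,142)]])
b=np.array([.4895,-.3145]);a=np.array([[np.cos(yaw),-np.sin(yaw)],[np.sin(yaw),np.cos(yaw)]])
print('expected',[b+a@[sx*.037,.042] for sx in (-1,1)])
"
```

```text
[array([ 0.4785, -0.2985,  0.2232]), array([ 0.4926, -0.2973,  0.2232]), array([ 0.5068, -0.296 ,  0.2232])]
box centre from wrist flap corners [array([ 0.4504, -0.2779,  0.19  ]), array([ 0.5216, -0.2711,  0.19  ])]
expected [array([ 0.44841573, -0.27648575]), array([ 0.52203112, -0.26895084])]
```

```bash
python3 -c "
from h import *
go(.488,-.316,.225);go(.488,-.316,.193)"
```

```text
shift cm [-0.64  3.48 -0.48] tcp [ 0.4923 -0.3108  0.2601] yaw deg 5.78 down axis [ 0.0436  0.0082 -0.999 ] f [ 0.6  1.  -5.2]
shift cm [-0.78  6.68 -0.5 ] tcp [ 0.4923 -0.3108  0.2601] yaw deg 5.78 down axis [ 0.0436  0.0082 -0.999 ] f [ 0.6  1.  -5.2]
```

>>> apply_moves:
  targets:
    - [[-0.6, 1.5, -0.5], 0, 1.5]
    - [[-0.65, 3, -0.5], 0, 1.5]
    - [[-0.7, 4, -0.5], 0, 1.5]
    - [[-0.7, 5, -0.5], 0, 1.5]
    - [[-0.75, 6, -0.5], 0, 1.5]
    - [[-0.8, 6.7, -0.5], 0, 1.5]
    - [[-0.8, 6.9, -0.5], 0, 1.5]
    - [[-0.8, 6.9, -0.5], 0, 1.5]

```text
clock: 21.85
tcp_pos: [0.4873, -0.3158, 0.1902]
tcp_rot: [0.709, -0.704, -0.051, 0.021]
ft_force: [-1.6, -0.3, -3.9]
opening: 0.317
```

```bash
python3 -c "
from h import *
go(.488,-.316,.19)
for n in ['scene','wrist']: snap(n,n+'23.png')
a=cv2.imread('pics/scene23.png')[70:200,70:200];b=cv2.imread('pics/wrist23.png')
cv2.imwrite('pics/j23.png',np.hstack([cv2.resize(a,(400,400),interpolation=cv2.INTER_CUBIC),cv2.resize(b[60:320,100:400],(400,400))]))"
```

```text
shift cm [ 0.06  0.02 -0.02] tcp [ 0.4873 -0.3158  0.1902] yaw deg 5.78 down axis [ 0.0421  0.0091 -0.9991] f [-1.6 -0.3 -3.9]
```

View pics/j23.png

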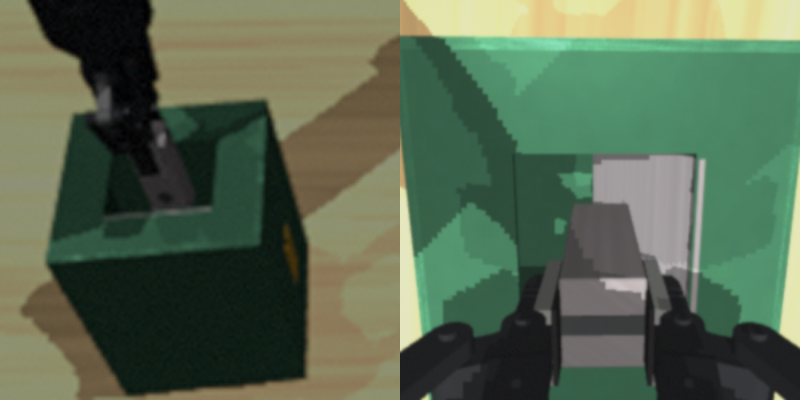

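>>> apply_moves:
  targets:
    - [[0, 0, 0], 0, 4.5]
    - [[0, 0, 0], 0, 6]
    - [[0, 0, 0], 0, 7]
    - [[0, 0, 0], 0, 7]
    - [[0, -2, 0], 0, 7]
    - [[0, -6, 0], 0, 8]
    - [[0, -9, 0], 0, 8.54]
    - [[0, -9, 0], 0, 8.54]
    - [[0, -9, 0], 0, 8.54]

```text
clock: 22.85
tcp_pos: [0.4842, -0.3172, 0.2817]
tcp_rot: [0.708, -0.704, -0.052, 0.02]
ft_force: [0.1, 0.2, -0.6]
opening: 0.999
```

```bash
python3 -c "
from h import *
go(.4925,.238,.28)
for n in ['scene','wrist']: snap(n,n+'24.png')
a=cv2.imread('pics/scene24.png')[70:200,70:200];b=cv2.imread('pics/wrist24.png')
cv2.imwrite('pics/j24.png',np.hstack([cv2.resize(a,(400,400),interpolation=cv2.INTER_CUBIC),cv2.resize(b[60:320,100:400],(400,400))]))"
```

```text
shift cm [ 6.41  0.58 55.15] tcp [ 0.4842 -0.3172  0.2817] yaw deg 5.78 down axis [ 0.0447  0.0067 -0.999 ] f [ 0.1  0.2 -0.6]
```

View pics/j24.png

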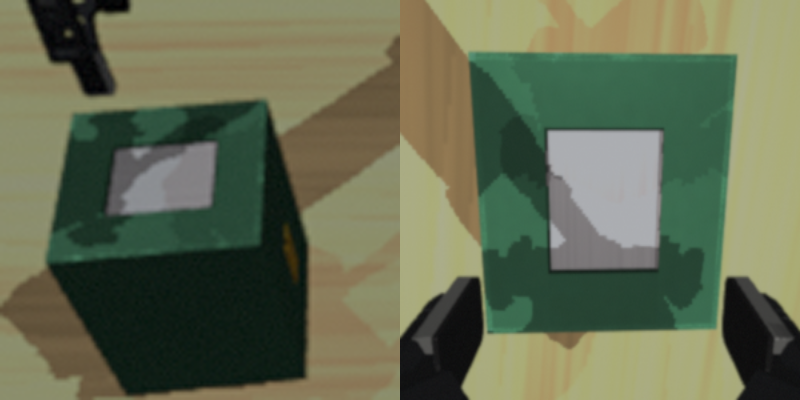

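```bash
cat > circ.py <<'E'
from h import *
from scipy.optimize import least_squares
def mask(rgb,col):
    hsv=cv2.cvtColor(rgb,cv2.COLOR_RGB2HSV); h,s,v=cv2.split(hsv)
    m={'red':((h<8)|(h>172))&(s>150)&(v>60),'blue':(h>100)&(h<125)&(s>120)&(v>60),'yellow':(h>24)&(h<34)&(s>190)&(v>70)}[col]
    return m.astype(np.uint8)
def circ(rgb,K,E,col,guess,z,r,win=None):
    m=mask(rgb,col); n,l,st,ce=cv2.connectedComponentsWithStats(m)
    p=proj(K,E,[[*guess,z]])[0]; best=None
    ok=[i for i in range(1,n) if st[i,4]>60]
    i=min(ok,key=lambda i:np.linalg.norm(ce[i]-p))
    c,_=cv2.findContours((l==i).astype(np.uint8),cv2.RETR_EXTERNAL,cv2.CHAIN_APPROX_NONE)
    c=max(c,key=len)[:,0,:].astype(float)
    w=np.array([ray(K,E,q,z)[:2] for q in c])
    s=least_squares(lambda q:np.hypot(*(w-q[:2]).T)-q[2],[*guess,r],loss='soft_l1',f_scale=.001)
    return s.x.round(4),len(c)
E
python3 - <<'E'
from circ import *
for n in ['scene','side']:
    d=snap(n,n+'25.png');K,E=cam(n,d);im=np.asarray(d['image'])
    for c,g in [('red',(.585,-.05)),('blue',(.53,.017)),('yellow',(.58,.092))]: print(n,c,circ(im,K,E,c,g,.009,.04))
E
```

```text
scene red (array([ 0.5847, -0.0524,  0.0378]), 73)
scene blue (array([0.5317, 0.0173, 0.0385]), 72)Traceback (most recent call last):
  File "<stdin>", line 4, in <module>
  File "circ.py", line 11, in circ
    i=min(ok,key=lambda i:np.linalg.norm(ce[i]-p))
ValueError: min() iterable argument is empty
```

>>> apply_moves:
  targets:
    - [[0.6, 0, 5], 2, 8.54]
    - [[1.2, 0, 10], 4, 8.54]
    - [[1.8, 0, 15], 5.8, 8.54]
    - [[2.4, 0, 20], 5.8, 8.54]
    - [[3, 0.5, 25], 5.8, 8.54]
    - [[3.6, 0.5, 30], 5.8, 8.54]
    - [[4.2, 0.5, 35], 5.8, 8.54]
    - [[4.8, 0.5, 40], 5.8, 8.54]
    - [[5, 0.5, 43], 5.8, 8.54]
    - [[5, 0.5, 43], 5.8, 8.54]

```text
clock: 24.0
tcp_pos: [0.4885, 0.1204, 0.2775]
tcp_rot: [0.711, -0.703, -0.016, -0.012]
ft_force: [-0.4, -0.6, -0.1]
opening: 1.0
```

```bash
python3 - <<'E'
from circ import *
d=snap('wrist','w26.png');K,E=cam('wrist',d);im=np.asarray(d['image'])
go(.4925,.238,.22)
for c,g in [('red',(.585,-.05)),('blue',(.53,.017)),('yellow',(.58,.092))]:
    try: print(c,circ(im,K,E,c,g,.009,.04))
    except Exception as e: print(c,e)
for nm,p,z,r in [('b',(.4925,.238),.153,.019),('r',(.57,.3023),.153,.026),('y',(.505,.377),.143,.029)]:
    t=np.linspace(0,6.28,60); q=proj(K,E,np.c_[p[0]+r*np.cos(t),p[1]+r*np.sin(t),0*t+z]); cv2.polylines(im,[q.round().astype(int)],True,(0,255,0),1)
cv2.imwrite('pics/o26.png',cv2.cvtColor(im,cv2.COLOR_RGB2BGR))
E
```

```text
shift cm [ 0.18  5.89 11.9 ] tcp [0.4889 0.1184 0.2775] yaw deg 0.19 down axis [ 0.0387  0.0105 -0.9992] f [-1.4  0.3 -0.2]
red (array([ 0.584 , -0.0529,  0.0386]), 130)
blue (array([0.5311, 0.0169, 0.039 ]), 140)
yellow (array([0.578 , 0.0909, 0.0379]), 144)
```

View pics/o26.png

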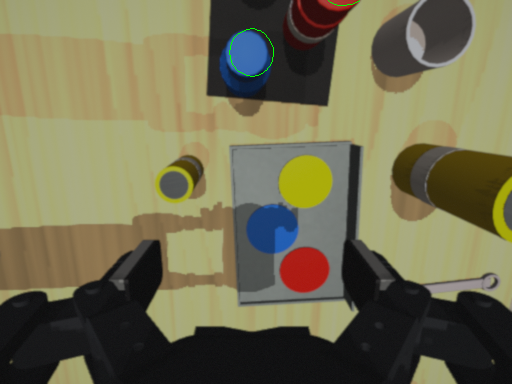

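```bash
python3 -c "
from h import *
go(.4915,.239,.2);go(.4915,.239,.111)"
```

```text
shift cm [ 0.    7.88 11.98] tcp [0.4889 0.1184 0.2775] yaw deg 0.19 down axis [ 0.0387  0.0105 -0.9992] f [-1.4  0.3 -0.2]
shift cm [-0.34 16.78 11.89] tcp [0.4889 0.1184 0.2775] yaw deg 0.19 down axis [ 0.0387  0.0105 -0.9992] f [-1.4  0.3 -0.2]
```

>>> apply_moves:
  targets:
    - [[0, 2, 4.5], 0, 8.54]
    - [[0, 4, 9], 0, 8.54]
    - [[0, 7, 12], 0, 8.54]
    - [[-0.1, 11, 12], 0, 8.54]
    - [[-0.3, 15, 11.9], 0, 8.54]
    - [[-0.35, 16.8, 11.9], 0, 8.54]
    - [[-0.35, 16.8, 11.9], 0, 8.54]
    - [[-0.35, 16.8, 11.9], 0, 6]
    - [[-0.35, 16.8, 11.9], 0, 4.5]
    - [[-0.35, 16.8, 11.9], 0, 4.5]

```text
clock: 25.05
tcp_pos: [0.4928, 0.2391, 0.1126]
tcp_rot: [0.711, -0.703, -0.016, -0.014]
ft_force: [-0.7, -0.1, 0.5]
opening: 0.533
```

```bash
python3 -c "
from h import *
go(.4915,.239,.111)
for n in ['scene','wrist']: snap(n,n+'27.png')
a=cv2.imread('pics/scene27.png')[100:230,300:430];b=cv2.imread('pics/wrist27.png')
cv2.imwrite('pics/j27.png',np.hstack([cv2.resize(a,(400,400),interpolation=cv2.INTER_CUBIC),cv2.resize(b[60:320,100:400],(400,400))]))"
```

```text
shift cm [-0.14  0.15 -0.01] tcp [0.4928 0.2391 0.1126] yaw deg 0.17 down axis [ 0.0419  0.0112 -0.9991] f [-0.7 -0.1  0.5]
```

View pics/j27.png

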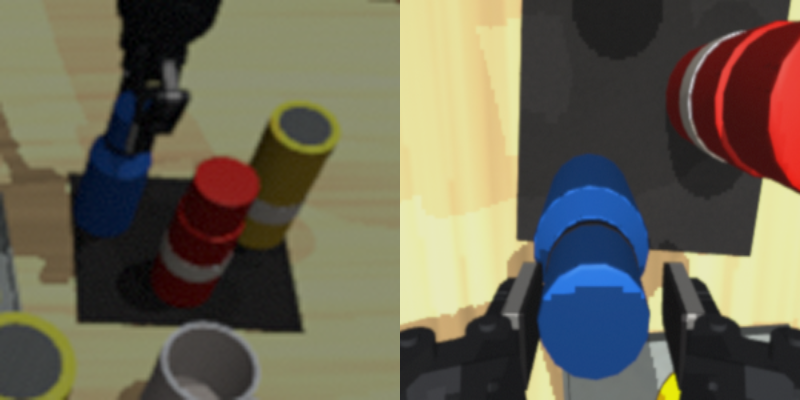

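>>> apply_moves:
  targets:
    - [[-0.1, 0, 0], 0, 3]
    - [[-0.1, 0, 0], 0, 2.5]
    - [[-0.1, 0, 0], 0, 2.5]
    - [[-0.1, 0, 0], 0, 2.5]
    - [[-0.1, 0, 0], 0, 2.5]
    - [[-0.1, -2, 0], 0, 2.5]
    - [[-0.1, -5, 0], 0, 2.5]
    - [[-0.1, -8, 0], 0, 2.5]
    - [[-0.1, -8, 0], 0, 2.5]
    - [[-0.1, -8, 0], 0, 2.5]

```text
clock: 26.15
tcp_pos: [0.4878, 0.2382, 0.1911]
tcp_rot: [0.711, -0.703, -0.015, -0.013]
ft_force: [0.5, -1.2, -3.2]
opening: 0.423
```

```bash
python3 -c "
from h import *
go(.5314,.017,.2);go(.5314,.017,.122);
for n in ['scene','wrist']: snap(n,n+'28.png')
a=cv2.imread('pics/scene28.png')[80:210,300:430];b=cv2.imread('pics/wrist28.png')
cv2.imwrite('pics/j28.png',np.hstack([cv2.resize(a,(400,400),interpolation=cv2.INTER_CUBIC),cv2.resize(b[60:320,100:400],(400,400))]))"
```

```text
shift cm [  4.32  -0.95 -22.12] tcp [0.4878 0.2382 0.1911] yaw deg 0.18 down axis [ 0.0404  0.0108 -0.9991] f [ 0.5 -1.2 -3.2]
shift cm [  4.01   6.84 -22.2 ] tcp [0.4878 0.2382 0.1911] yaw deg 0.18 down axis [ 0.0404  0.0108 -0.9991] f [ 0.5 -1.2 -3.2]
```

View pics/j28.png

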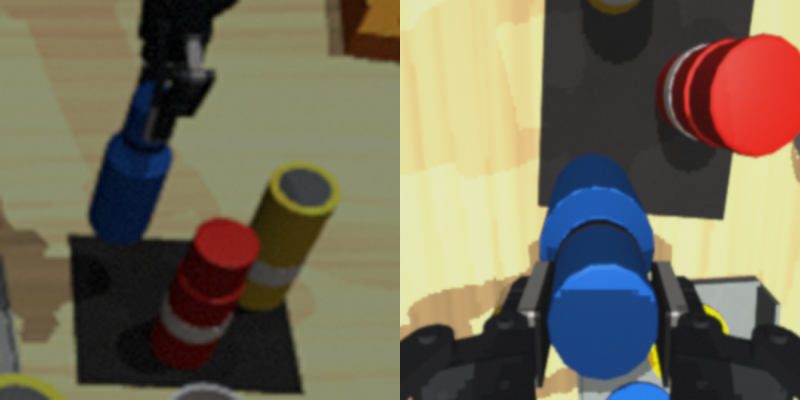

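>>> apply_moves:
  targets:
    - [[1, -1, -4], 0, 2.5]
    - [[1.8, -1, -8.5], 0, 2.5]
    - [[2.6, -1, -13], 0, 2.5]
    - [[3.4, -1, -17.5], 0, 2.5]
    - [[4.2, -1, -21], 0, 2.5]
    - [[4.3, 1, -22.1], 0, 2.5]
    - [[4.2, 4, -22.2], 0, 2.5]
    - [[4.1, 6, -22.2], 0, 2.5]
    - [[4, 6.5, -22.2], 0, 2.5]
    - [[4, 6.5, -22.2], 0, 2.5]

```text
clock: 27.25
tcp_pos: [0.5282, 0.017, 0.1219]
tcp_rot: [0.711, -0.703, -0.013, -0.01]
ft_force: [-0.9, 0.5, -2.1]
opening: 0.426
```

```bash
python3 -c "
from h import *
go(.5314,.017,.122);go(.5314,.017,.117)"; python3 ov.py w29.png .5314,.017,.009,.04
```

```text
shift cm [ 0.32 -0.   -0.  ] tcp [0.5282 0.017  0.1219] yaw deg 0.19 down axis [ 0.0328  0.0107 -0.9994] f [-0.9  0.5 -2.1]
shift cm [ 0.3   0.5  -0.01] tcp [0.5282 0.017  0.1219] yaw deg 0.19 down axis [ 0.0328  0.0107 -0.9994] f [-0.9  0.5 -2.1]
shift cm [-0.22 11.43 -0.1 ] tcp [0.5295 0.0168 0.1233] yaw deg 0.19 down axis [ 0.0358  0.0101 -0.9993] f [ 0.6 -0.4 -3. ]
```

View pics/o_w29.png

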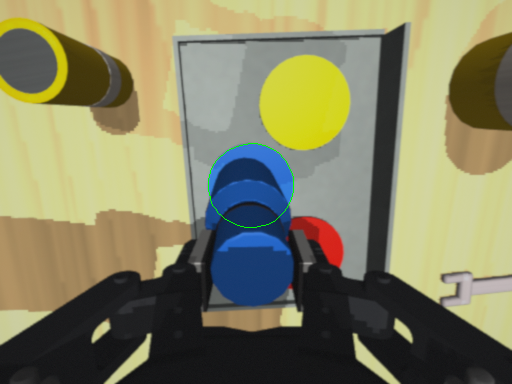

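>>> apply_moves:
  targets:
    - [[0.2, 0.3, 0], 0, 2.5]
    - [[0.2, 0.6, 0], 0, 2.5]
    - [[0.2, 0.65, 0], 0, 2.5]
    - [[0.2, 0.65, 0], 0, 4.4]
    - [[0.2, 0.6, 0], 0, 6]
    - [[0.2, 0.6, 0], 0, 8.54]
    - [[0.2, 0.6, 0], 0, 8.54]
    - [[0.2, -3.5, 0], 0, 8.54]
    - [[0.2, -8, 0], 0, 8.54]
    - [[0.2, -8, 0], 0, 8.54]

```text
clock: 28.3
tcp_pos: [0.5327, 0.0152, 0.2107]
tcp_rot: [0.709, -0.704, -0.018, -0.016]
ft_force: [0.7, -0.2, -0.2]
opening: 0.997
```

```bash
python3 ov.py w30.png .5314,.017,.159,.019; python3 -c "
from h import *
go(.505,.377,.26);go(.57,.3023,.24)"
```

```text
shift cm [-0.18  4.84  0.11] tcp [0.5311 0.0155 0.2074] yaw deg 0.2 down axis [ 0.0438  0.0084 -0.999 ] f [ 1.  -1.  -0.9]
shift cm [-2.25 -5.07 36.2 ] tcp [0.5311 0.0155 0.2074] yaw deg 0.2 down axis [ 0.0438  0.0084 -0.999 ] f [ 1.  -1.  -0.9]
shift cm [ 4.13 -2.85 28.69] tcp [0.5311 0.0155 0.2074] yaw deg 0.2 down axis [ 0.0438  0.0084 -0.999 ] f [ 1.  -1.  -0.9]
```

View pics/o_w30.png

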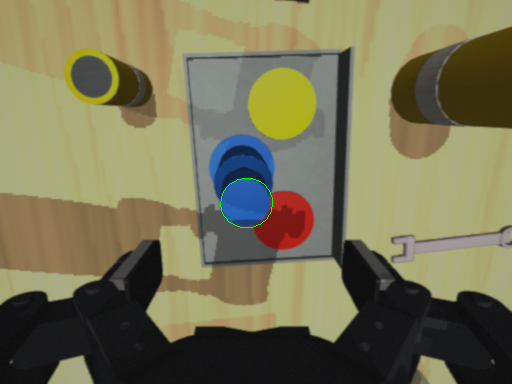

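```bash
python3 -c "
from h import *
go(.569,.3023,.2);go(.569,.3023,.111)"
```

```text
shift cm [ 3.85  1.15 28.66] tcp [0.5311 0.0155 0.2074] yaw deg 0.2 down axis [ 0.0438  0.0084 -0.999 ] f [ 1.  -1.  -0.9]
shift cm [ 3.46 10.04 28.59] tcp [0.5311 0.0155 0.2074] yaw deg 0.2 down axis [ 0.0438  0.0084 -0.999 ] f [ 1.  -1.  -0.9]
```

>>> apply_moves:
  targets:
    - [[0.5, -0.5, 4.5], 0, 8.54]
    - [[1.2, -0.5, 9], 0, 8.54]
    - [[2, -0.5, 14], 0, 8.54]
    - [[2.8, -0.5, 19], 0, 8.54]
    - [[3.5, -0.5, 24], 0, 8.54]
    - [[3.8, 0, 28.6], 0, 8.54]
    - [[3.8, 1, 28.6], 0, 8.54]
    - [[3.8, 1, 28.6], 0, 8.54]

```text
clock: 29.15
tcp_pos: [0.5665, 0.302, 0.1978]
tcp_rot: [0.709, -0.705, -0.016, -0.012]
ft_force: [-0.2, -1.4, 0.5]
opening: 0.998
```

```bash
python3 ov.py w31.png .569,.3023,.153,.026; python3 -c "
from h import *
go(.569,.3023,.111)"
```

```text
shift cm [0.  4.6 0.1] tcp [0.5672 0.301  0.1989] yaw deg 0.22 down axis [ 0.0397  0.0065 -0.9992] f [ 0.1 -0.4  0.4]
shift cm [-0.16  8.79  0.07] tcp [0.5672 0.301  0.1989] yaw deg 0.22 down axis [ 0.0397  0.0065 -0.9992] f [ 0.1 -0.4  0.4]
```

View pics/o_w31.png

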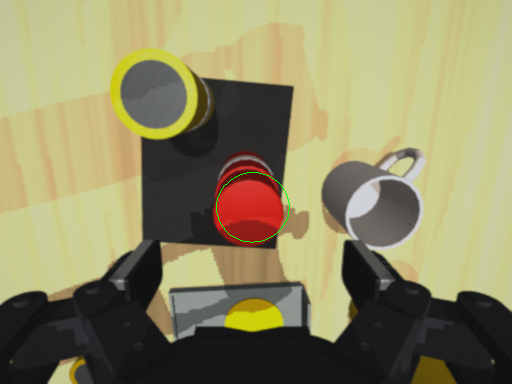

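>>> apply_moves:
  targets:
    - [[-0.1, 3.5, 0], 0, 8.54]
    - [[-0.25, 7, 0], 0, 8.54]
    - [[-0.35, 8.8, 0], 0, 8.54]
    - [[-0.35, 8.8, 0], 0, 8]
    - [[-0.35, 8.8, 0], 0, 6]
    - [[-0.35, 8.8, 0], 0, 4]
    - [[-0.35, 8.8, 0], 0, 4]
    - [[-0.35, 8.8, 0], 0, 4]
    - [[-0.35, 8.8, 0], 0, 4]
    - [[-0.35, 8.8, 0], 0, 4]

```text
clock: 30.2
tcp_pos: [0.5687, 0.302, 0.1137]
tcp_rot: [0.71, -0.704, -0.017, -0.014]
ft_force: [-0.8, -1.1, 7.0]
opening: 0.589
```

```bash
python3 -c "
from h import *
go(.567,.301,.29);go(.5842,-.0527,.29)"
```

```text
shift cm [  0.6  -17.62   0.04] tcp [0.5687 0.302  0.1137] yaw deg 0.22 down axis [ 0.0438  0.0076 -0.999 ] f [-0.8 -1.1  7. ]
shift cm [  2.18 -17.81 -35.34] tcp [0.5687 0.302  0.1137] yaw deg 0.22 down axis [ 0.0438  0.0076 -0.999 ] f [-0.8 -1.1  7. ]
```

>>> apply_moves:
  targets:
    - [[0.1, -2, 0], 0, 4]
    - [[0.3, -6, 0], 0, 4]
    - [[0.4, -11, 0], 0, 4]
    - [[0.5, -16, -1], 0, 4]
    - [[0.7, -17.7, -5], 0, 4]
    - [[1, -17.7, -9.5], 0, 4]
    - [[1.2, -17.7, -14], 0, 4]
    - [[1.4, -17.7, -18.5], 0, 4]
    - [[1.5, -17.7, -20], 0, 4]
    - [[1.5, -17.7, -20], 0, 4]

```text
clock: 31.2
tcp_pos: [0.5768, 0.0985, 0.2896]
tcp_rot: [0.709, -0.704, -0.016, -0.015]
ft_force: [0.6, 0.5, -2.9]
opening: 0.582
```

```bash
python3 -c "
from h import *
go(.5842,-.0527,.29);go(.5842,-.0527,.124)
snap('scene','s32.png')"
```

```text
shift cm [  0.73  -0.11 -15.12] tcp [0.5768 0.0985 0.2896] yaw deg 0.02 down axis [ 0.0436  0.0071 -0.999 ] f [ 0.6  0.5 -2.9]
shift cm [ 1.000e-02  1.647e+01 -1.524e+01] tcp [0.5768 0.0985 0.2896] yaw deg 0.02 down axis [ 0.0436  0.0071 -0.999 ] f [ 0.6  0.5 -2.9]
```

View pics/s32.png

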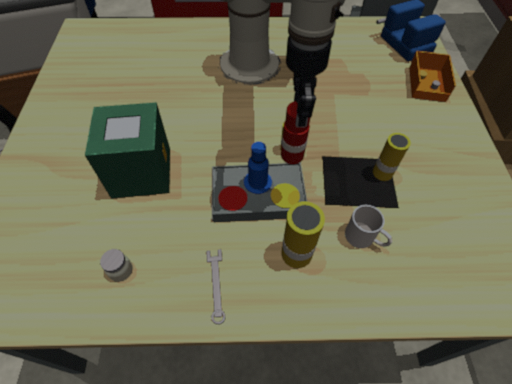

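>>> apply_moves:
  targets:
    - [[0.3, 0, -4.5], 0, 4]
    - [[0.5, 0, -9], 0, 4]
    - [[0.8, 0, -13], 0, 4]
    - [[0.8, 0, -15.2], 0, 4]
    - [[0.7, 4, -15.2], 0, 4]
    - [[0.5, 9, -15.2], 0, 4]
    - [[0.2, 13, -15.2], 0, 4]
    - [[0.1, 16, -15.2], 0, 4]
    - [[0.1, 16.4, -15.2], 0, 4]
    - [[0.1, 16.4, -15.2], 0, 4]

```text
clock: 32.25
tcp_pos: [0.5854, -0.0491, 0.1246]
tcp_rot: [0.71, -0.704, -0.017, -0.014]
ft_force: [-0.6, -0.1, -2.8]
opening: 0.589
```

```bash
python3 ov.py w33.png .5842,-.0527,.009,.04;python3 -c "
from h import *
go(.5855,-.052,.119)"
```

```text
shift cm [-0.77 11.69 -0.38] tcp [ 0.5865 -0.0498  0.1262] yaw deg 0.19 down axis [ 0.0459  0.0078 -0.9989] f [ 0.  -0.3 -2.2]
shift cm [-0.13  0.71 -0.23] tcp [ 0.5865 -0.0498  0.1262] yaw deg 0.19 down axis [ 0.0459  0.0078 -0.9989] f [ 0.  -0.3 -2.2]
```

View pics/o_w33.png

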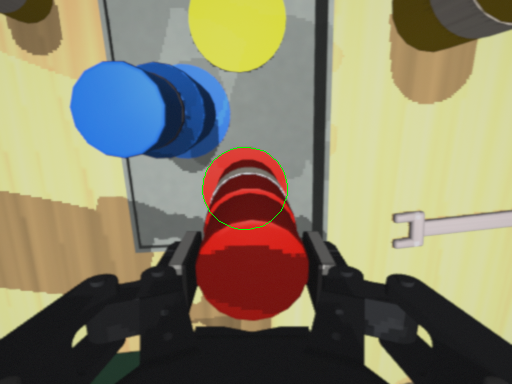

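>>> apply_moves:
  targets:
    - [[-0.15, 0.3, -0.25], 0, 4]
    - [[-0.15, 0.65, -0.25], 0, 4]
    - [[-0.15, 0.75, -0.25], 0, 4]
    - [[-0.15, 0.75, -0.25], 0, 5.8]
    - [[-0.15, 0.7, -0.25], 0, 7]
    - [[-0.15, 0.7, -0.25], 0, 8.54]
    - [[-0.15, 0.7, -0.25], 0, 8.54]
    - [[-0.15, -3.5, -0.25], 0, 8.54]
    - [[-0.15, -8, -0.25], 0, 8.54]
    - [[-0.15, -8, -0.25], 0, 8.54]

```text
clock: 33.3
tcp_pos: [0.5854, -0.0542, 0.2141]
tcp_rot: [0.708, -0.706, -0.022, -0.02]
ft_force: [1.2, -0.5, 1.6]
opening: 0.998
```

```bash
python3 ov.py w34.png .5842,-.0527,.159,.026; python3 -c "
from h import *
go(.505,.377,.28);go(.505,.377,.20)"
```

```text
shift cm [-0.24  5.15  0.07] tcp [ 0.5838 -0.0537  0.2106] yaw deg 0.2 down axis [ 0.0541  0.0052 -0.9985] f [ 0.5 -0.7 -0.4]
shift cm [-7.35 -7.14 43.13] tcp [ 0.5838 -0.0537  0.2106] yaw deg 0.2 down axis [ 0.0541  0.0052 -0.9985] f [ 0.5 -0.7 -0.4]
shift cm [-7.78  0.85 43.09] tcp [ 0.5838 -0.0537  0.2106] yaw deg 0.2 down axis [ 0.0541  0.0052 -0.9985] f [ 0.5 -0.7 -0.4]
```

View pics/o_w34.png

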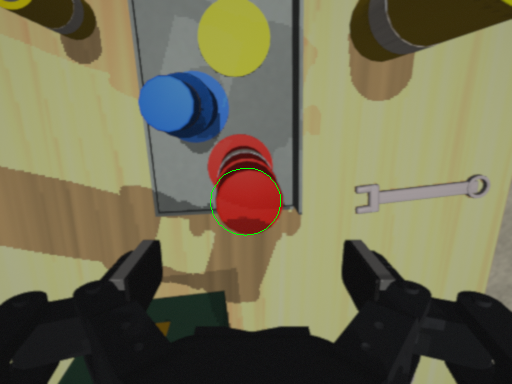

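>>> apply_moves:
  targets:
    - [[-0.5, -1, 4.5], 0, 8.54]
    - [[-1.2, -1, 9], 0, 8.54]
    - [[-2, -1, 14], 0, 8.54]
    - [[-3, -1, 19], 0, 8.54]
    - [[-4, -1, 24], 0, 8.54]
    - [[-5, -1, 29], 0, 8.54]
    - [[-6, -0.5, 34], 0, 8.54]
    - [[-7, 0, 39], 0, 8.54]
    - [[-7.8, 0.8, 43], 0, 8.54]
    - [[-7.8, 0.8, 43], 0, 8.54]

```text
clock: 34.35
tcp_pos: [0.5011, 0.3805, 0.1971]
tcp_rot: [0.709, -0.705, -0.021, -0.014]
ft_force: [-0.2, -0.8, -0.3]
opening: 1.001
```

```bash
python3 -c "
from h import *
go(.505,.377,.101)"; python3 ov.py w35.png .505,.377,.143,.029
```

```text
shift cm [-0.09  9.62 -0.39] tcp [0.5011 0.3805 0.1971] yaw deg 0.55 down axis [ 0.0491  0.0051 -0.9988] f [-0.2 -0.8 -0.3]
shift cm [-0.03  5.49 -0.12] tcp [0.5025 0.378  0.1978] yaw deg 0.45 down axis [ 0.0504  0.0037 -0.9987] f [-0.6 -0.3 -0.3]
```

View pics/o_w35.png

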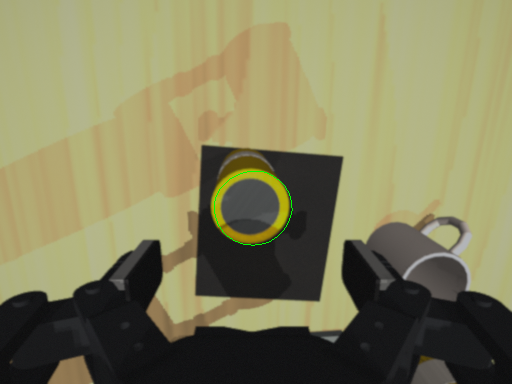

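>>> apply_moves:
  targets:
    - [[-0.1, 4, -0.1], 0, 8.54]
    - [[-0.2, 8, -0.1], 0, 8.54]
    - [[-0.25, 9.7, -0.15], 0, 8.54]
    - [[-0.25, 9.7, -0.15], 0, 8]
    - [[-0.25, 9.7, -0.15], 0, 6]
    - [[-0.25, 9.7, -0.15], 0, 4]
    - [[-0.25, 9.7, -0.15], 0, 4]
    - [[-0.25, 9.7, -0.15], 0, 4]
    - [[-0.25, 9.7, -0.15], 0, 4]
    - [[-0.25, 9.7, -0.15], 0, 4]

```text
clock: 35.4
tcp_pos: [0.5062, 0.3775, 0.1031]
tcp_rot: [0.709, -0.705, -0.022, -0.016]
ft_force: [-1.4, -0.1, 6.4]
opening: 0.659
```

```bash
python3 -c "
from h import *
go(.505,.377,.18);go(.578,.091,.18);go(.578,.091,.114)"
```

```text
shift cm [ 0.3  -7.68 -0.01] tcp [0.5062 0.3775 0.1031] yaw deg 0.46 down axis [ 0.0537  0.0052 -0.9985] f [-1.4 -0.1  6.4]
shift cm [  7.36  -7.44 -28.67] tcp [0.5062 0.3775 0.1031] yaw deg 0.46 down axis [ 0.0537  0.0052 -0.9985] f [-1.4 -0.1  6.4]
shift cm [  7.    -0.85 -28.7 ] tcp [0.5062 0.3775 0.1031] yaw deg 0.46 down axis [ 0.0537  0.0052 -0.9985] f [-1.4 -0.1  6.4]
```

>>> apply_moves:
  targets:
    - [[0.1, -3, 0], 0, 4]
    - [[0.3, -7, 0], 0, 4]
    - [[1, -8, -4], 0, 4]
    - [[2.3, -8, -9], 0, 4]
    - [[3.6, -8, -14], 0, 4]
    - [[4.9, -8, -19], 0, 4]
    - [[6.2, -8, -24], 0, 4]
    - [[7.4, -6.5, -28.5], 0, 4]
    - [[7.2, -3, -28.7], 0, 4]
    - [[7.2, -2, -28.7], 0, 4]

```text
clock: 36.4
tcp_pos: [0.5762, 0.089, 0.1209]
tcp_rot: [0.709, -0.705, -0.018, -0.014]
ft_force: [-1.0, 0.8, -6.1]
opening: 0.657
```

```bash
python3 ov.py w36.png .578,.091,.009,.04;python3 -c "
from h import *
go(.579,.0915,.109)"
```

```text
shift cm [-2.500e-01  1.113e+01 -1.000e-02] tcp [0.5756 0.0905 0.1203] yaw deg 0.36 down axis [ 0.0441  0.006  -0.999 ] f [-1.7  0.2 -5.8]
shift cm [0.29 1.15 0.09] tcp [0.5756 0.0905 0.1203] yaw deg 0.36 down axis [ 0.0441  0.006  -0.999 ] f [-1.7  0.2 -5.8]
```

View pics/o_w36.png

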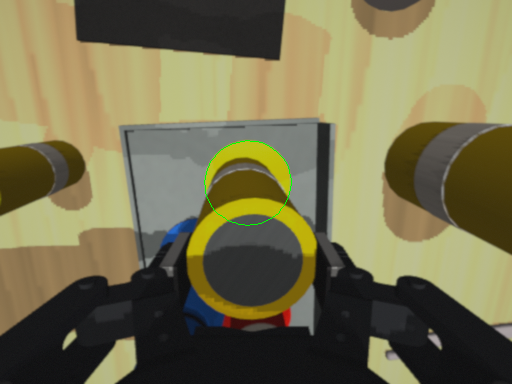

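Over the yellow pad, the drawn circle matches the pad at (248,183). Next I lower, release and rise.

>>> apply_moves:
  targets:
    - [[0.3, 0.5, 0.05], 0, 4]
    - [[0.3, 0.9, 0.05], 0, 4]
    - [[0.3, 1.15, 0.05], 0, 4]
    - [[0.3, 1.2, 0.05], 0, 4]
    - [[0.3, 1.2, 0.05], 0, 6.4]
    - [[0.3, 1.15, 0.05], 0, 8.54]
    - [[0.3, 1.15, 0.05], 0, 8.54]
    - [[0.3, -3, 0.05], 0, 8.54]
    - [[0.3, -8, 0.05], 0, 8.54]
    - [[0.3, -12, 0.05], 0, 8.54]

```text
clock: 37.45
tcp_pos: [0.574, 0.0902, 0.2437]
tcp_rot: [0.709, -0.705, -0.019, -0.014]
ft_force: [1.6, 0.9, -0.0]
opening: 0.998
```

```bash
python3 - <<'E'
from h import *
snap('wrist','w37x.png')
d=snap('wrist','w37.png');K,E=cam('wrist',d);im=cv2.imread('pics/w37.png');t=np.linspace(0,6.28,60)
for p,z,r in [((.5314,.017),.159,.019),((.5842,-.0527),.159,.026),((.578,.091),.149,.029)]:
    q=proj(K,E,np.c_[p[0]+r*np.cos(t),p[1]+r*np.sin(t),0*t+z]); cv2.polylines(im,[q.round().astype(int)],True,(0,255,0),1)
cv2.imwrite('pics/o37.png',im);print(d['state']['tcp_pos'],d['state']['opening'])
E
```

```text
[0.57745016 0.09010156 0.25190314] 1.0008183334446081
```

View pics/o37.png

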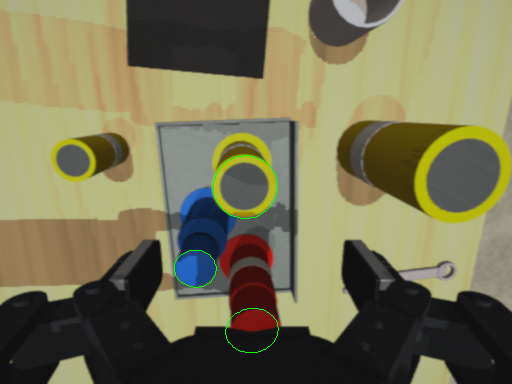

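>>> apply_moves:
  targets:
    - [[0, -4, 0], 0, 8.54]
    - [[-2, -8, 0], 0, 8.54]
    - [[-6, -8, 0], 0, 8.54]
    - [[-10, -8, 0], 0, 8.54]
    - [[-10, -8, 0], 0, 8.54]
    - [[-10, -8, 0], 0, 8.54]
    - [[-10, -8, 0], 0, 8.54]

```text
clock: 38.25
tcp_pos: [0.4738, 0.0889, 0.3233]
tcp_rot: [0.709, -0.705, -0.023, -0.019]
ft_force: [-0.1, -0.0, 1.0]
opening: 1.0
```

```bash
python3 - <<'E'
from h import *
t=np.linspace(0,6.28,60);o=[]
for n,w in [('scene',(190,120,400,260)),('side',(100,120,310,260))]:
    d=snap(n,n+'38.png');K,E=cam(n,d);im=cv2.imread(f'pics/{n}38.png');im=cv2.resize(im,None,fx=4,fy=4,interpolation=cv2.INTER_CUBIC)
    for p,z,r in [((.5314,.017),.159,.019),((.5842,-.0527),.159,.026),((.578,.091),.149,.029),((.5314,.017),.009,.04),((.5842,-.0527),.009,.04),((.578,.091),.009,.04)]:
        q=proj(K,E,np.c_[p[0]+r*np.cos(t),p[1]+r*np.sin(t),0*t+z])*4+1.5; cv2.polylines(im,[q.round().astype(int)],True,(0,255,0),1)
    o.append(cv2.resize(im[w[1]*4:w[3]*4,w[0]*4:w[2]*4],(448,299)))
cv2.imwrite('pics/j38.png',np.vstack(o));s=telemetry.read_state();print(s['tcp_pos'],s['clock'],s['dq'].round(3))
E
```

```text
[0.47387951 0.08889358 0.32308251] 38.35 [-0.     0.004 -0.     0.     0.001 -0.   ]
```

View pics/j38.png

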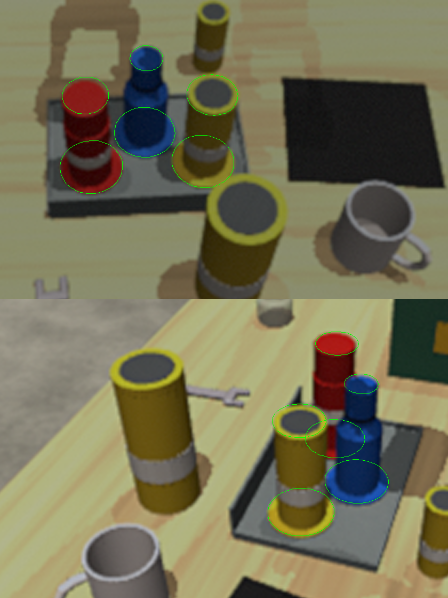

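View pics/scene38.png

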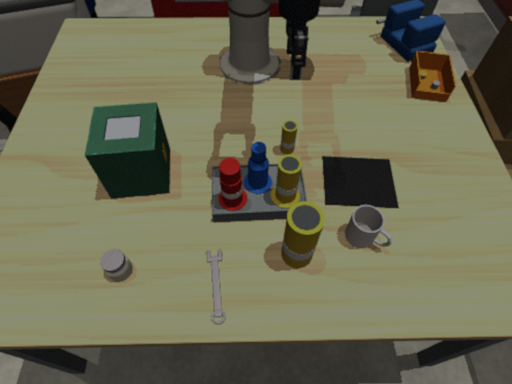

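All the drawn circles coincide with the container tops and the pads, to about 2 mm. The mug is still at (366,225), the flap is shut and the arm is clear. I'm handing the job in.

```bash
python3 -c "
from bench import arm
print(arm.sign_off())"
```

```text
the job is handed in; nothing more can be done
None
```

The job is done and handed in at about 38 s; `sign_off` gave no verdict. I stood all three containers on the mat, pushed the held offcut about 36 mm through the flap and let it drop. Then I put each container back on its own pad.

**Last checks:**
- In the scene, side and wrist views the container tops lie within about 2 mm of their pad centres. All three stand upright.
- The mug shows no movement in the scene picture, the arm is clear, and the flap is shut. The offcut inside the box was not seen directly; I go by the shut flap and the empty gripper.

**What disagreed:**
- **Finger length:** the fingertips turned out to be roughly 15 mm behind the TCP when nearly shut, not 14 mm ahead of it as stated. On the first try for the offcut the fingers closed on its top and pressed with about 10 N. The offcut had not moved, so I took it again lower. For the same reason, the first container grips were only near the rims, but they held.
- **Tool tilt:** the tool drifted slowly to about 0.05 rad off vertical as the calls added up. I corrected the shifts for it.

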